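# Load the curing pot

### The job

Load the curing pot: press its bayonet cover down, twist it a quarter turn anticlockwise to free it, and stand the cover on the round cork mat. While the pot is open, stand every cast model house that is out on the bench upright on the platen in the pot, well inside its edge so that the cover fits over them, and turn the gauge's knob until its pointer reads zero (the green mark). Then put the cover back over the castings, press it down, lock it clockwise under its lugs and let go. Never force the cover against its lugs or tip it over.

Things in the scene. Friction and masses are not known exactly. Their poses are not given: they have to be found in the camera images.
- pot: Fixed curing pot: round aluminium base 176 mm across, 8 mm thick, with a steel platen and two dark bayonet lugs on it, 180 degrees apart, 69 to 87 mm from the axis, tops 31 mm above the underside. A low-friction sprung ring round the platen carries the cover's rim. Origin: centre of the underside; z up; the lugs' notches, where the cover's ears lock, are on its +x and -x axes.
- pot_platen (a point): Centre of the platen's flat top, on the pot's axis, 32 mm above its underside. The platen is a disc 120 mm across; the castings stand on it. The locked cover leaves 56 mm of height above it (50 mm while pressed down) and 62 mm all round its axis.
- pot_notch (a point): Top of one lug above its notch, 78 mm from the axis on the pot's +x; the other lug is opposite. Notch: room for an ear with 3.5 degrees play either side, closed by a stop on its clockwise side (seen from above). From the notch a roof 4 mm lower than the notch's runs 53 degrees anticlockwise; beyond it, as far as the next lug's stop at 164 degrees, it is open.
- cover_grip (a point): Loose bayonet cover, 0.35 kg: green drum open below, 132 mm outside and 125 mm inside diameter, 73 mm high, with a black bar handle on top 56 mm long (along x), 14 mm wide, 37 mm high. The point is in the handle, on the axis, 98 mm above the rim; z up. Locked, its x lies along the pot's x (either way round) and the point is 118 mm above the pot's underside.
- cover_rim (a point): Centre of the cover's open lower end. Steel ears 12 mm wide, 6 mm thick stand out from the rim on the cover's +x and -x to 78 mm from the axis, a white line above each. Locked, the rim is 20 mm above the pot's underside and a spring holds the ears up in the notches; freed, it rests 4 to 5 mm higher. The bore has 2.5 mm play round the platen.
- cover_ear (a point): Middle of the ear on +x. To turn, push the cover 4 mm or more, best 6 mm (end stop 7.5 mm), below its locked height (about 10 N at 6 mm, 1 N more per mm) and keep it down while turning. Free when turned 58 to 155 degrees anticlockwise from locked; aim for 78. To lock: lower it with the ears in the gaps between lugs, push down to the same depth, turn clockwise to the notches, release.
- mat: Fixed round cork mat on the bench, 166 mm across, 3 mm thick; origin at the centre of its underside. The cover stands on it, rim down.
- gauge_knob (a joint): Angle of the gauge's knob in rad: 0 = the red pointer is at the green zero mark; grows anticlockwise seen from above, -1.7 to 1.7; it stays where it is left (light friction).
- gauge_knob_grip (a point): Gauge: round grey case fixed on the bench, 84 mm across, 20 mm high, white dial on top. Its black knob (disc 40 mm across) has a bar grip 38 mm long (along this point's x, the way the red pointer shows), 12 mm wide, top 66 mm above the bench. The point is on the knob's vertical axis, 54 mm above the bench, and turns with it.
- casting_1_mid (a point): Cast model house, pale grey, 34 mm wide (x) over the eaves, 40 mm long (y) over the gables, 44 mm high, 0.08 kg. Walls 30 x 36 mm up to 30 mm, then the roof, ridge along y; the gable ends are flat and upright, 20 mm from the middle. The point is its centre, 22 mm above its underside; z up when it stands. Two or three castings are present.
- casting_2_mid (a point): Another casting, the same as casting_1.
- casting_3_mid (a point): Another casting, the same as casting_1 (it stands on the white board, which is 7 mm higher than the bench).
Mind the look-alikes: they are no part of the job. Leave any pink look-alike of the part that bears casting_3_mid alone.

How it is judged:
On the way, in this order (a step that is already met when the one before it is completed fails the run):
1. the cover is freed and stands on the mat (horizontal distance between cover_grip and mat below 0.04 m and z of cover_grip in the frame of mat below 0.106 m and angle between cover_grip's own z axis and vertical below 0.06 rad), for 0.2 s.
2. with the pot open, every casting stands on the platen and the gauge reads zero (horizontal distance between cover_grip and pot above 0.1 m and value of joint gauge_knob between -0.08 and 0.08 rad and horizontal distance between each of casting_1_mid, casting_2_mid, casting_3_mid and pot below 0.05 m and z of casting_1_mid in the frame of pot between 0.05 and 0.058 m and angle between each of casting_1_mid, casting_2_mid, casting_3_mid's own z axis and vertical below 0.12 rad and z of casting_2_mid in the frame of pot between 0.05 and 0.058 m and z of casting_3_mid in the frame of pot between 0.05 and 0.058 m), for 0.2 s.
At the end, for the whole second after the job is handed in: the cover is locked on the pot (ears in the notches within 0.13 rad, handle point 114.5 to 120.5 mm above the pot's underside, within 5 mm of its axis, level), every present casting stands upright (0.12 rad) on the platen under it, and the gauge knob is within 0.08 rad of zero (angle between the x axis of cover_grip and the x axis of pot, either way round below 0.13 rad and z of cover_grip in the frame of pot between 0.1145 and 0.1205 m and horizontal distance between cover_grip and pot below 0.005 m and angle between cover_grip's own z axis and vertical below 0.04 rad and value of joint gauge_knob between -0.08 and 0.08 rad and horizontal distance between each of casting_1_mid, casting_2_mid, casting_3_mid and pot below 0.05 m and z of casting_1_mid in the frame of pot between 0.05 and 0.058 m and angle between each of casting_1_mid, casting_2_mid, casting_3_mid's own z axis and vertical below 0.12 rad and z of casting_2_mid in the frame of pot between 0.05 and 0.058 m and z of casting_3_mid in the frame of pot between 0.05 and 0.058 m); the robot touches nothing.
It fails at once if the cover is forced: it bears on the pot with over 80 N (contact force between cover and pot above 80 N).
It fails at once if the cover is tipped over (angle between cover_grip's own z axis and vertical above 0.9 rad).
Of casting_1, casting_2, casting_3 only 2 to 3 are there at a start; the rules pass over those that are not, and their reading is None.
At some moment in a run one of cover may be knocked a few centimetres aside while the robot is not near it.
Once in a run the grip may slacken for a moment while it holds something.
It also fails if it takes over 210 s, if anything falls off the work surface, if the arm or the gripper's body presses on something with over 40 N, if the wrist force passes 120 N, or if a joint passes its speed limit or range.

### The arm

A 6-joint arm with a two-finger parallel gripper is mounted at the origin on a cart in front of the work surface, level with it; the furniture and walls round the work are solid. World frame = base frame: x ahead of the robot, y to its left, z up, the work surface at z = 0. Lengths are in m, angles in rad, forces in N, time in s.
With the tool pointing down it reaches from about 0.15 to 0.775 m from the base axis. Payload 6.1 kg.
Tool frame: the origin (TCP) lies between the finger pads; the fingertips stand 19 mm ahead of it and the grasp point (between the pads) is the TCP; z points along the fingers, x is the direction in which the jaws open and shut, and the axes are right-handed (so a half turn about z gives the same grasp; the last joint's range is limited). The gripper opens to 85 mm and grips with 20 to 120 N. Pads are 22 mm wide; open, the fingers measure 114 mm over their backs; the gripper's body (76 mm by 85 mm) begins 54 mm behind the grasp point. The pads swing forward as they close: fully open they stand 13 mm farther back than shut.
Start: joints at [0, 0.126, -0.04, 1.405, 0, 1.571], TCP at [0.525, -0, 0.25] pointing down, gripper open.
Joint ranges: [-2.72, 2.72], [-0.95, 1.95], [-1.27, 1.35], [-1.78, 2.02], [-1.46, 1.47], [-3.14, 3.14]. Speed limits (rad/s): [2.39, 2.39, 3.01, 3.14, 3.14, 3.14].

### API

Orientations are given as a unit quaternion [x, y, z, w].
In Python, from rig import bot gives the robot as it stands. The module is installed in compiled form; this text tells all that it offers.
- The arm moves only by the shell command python3 -m crank 'ROWS' [FORCE]. ROWS is JSON, one flat list of numbers, 5 for each row, row after row: the shift along the tool's x, y, z in mm, then the turn about the tool's z in degrees, then the closure in counts, from 0 (fully open) to 255 (shut). A call has exactly 8 rows; each row shifts and turns the commanded pose from where the row before left it, along the tool's axes as they then stand; what a row does not reach is not made up. A row lasts 1/8 s, in which the tool goes at most 62.5 mm and 10.7 degrees, less where a joint would pass 70% of its speed; a pose out of reach is approached as far as the arm can. A call is refused whole if a number of a shift passes 62.5 or a number of a turn 10.7, either way. A call with a gripper value outside its range is refused whole. The fingers move at their own pace and stop on an object; FORCE is the grip in N (left out, the last holds). Time passes only in rows, so rows that do not move let the fingers close, or fill a call up. It gives the time, the measured TCP pose, the force and the opening at its end, in the units of the state.
- bot.get_state(): the state, without advancing time (a new reading comes with each control period).
- bot.get_image(name): name is "scene" or "side" or "wrist"; returns the picture (400x640x3 uint8, red, green, blue); there is no depth.
- bot.camera_model(name): a dict with "fovy" (degrees; the focal length in pixels is half the picture's height over the tangent of half this angle, whatever the lens; pixels are square), "cx", "cy" (the principal point, pixels), "dist" ([k1, k2, p1, p2, k3] as OpenCV has them; the pictures are not rectified), "R" (3x3) and "t" (3): a world point X has camera coordinates R X + t. Camera axes: x right, y down, z forward; pixel columns grow to the right and rows downward; lengths in m; the calibration is good to about 2 mm. A picture is of the moment at which its call begins: read the wrist's pose just before it. camera_model takes no time and is no camera call; for the wrist camera it gives the pose at the moment of the call.
- bot.close_job(): hands the job in, once; it reports no verdict.
The state is a dict: "time": time; "qpos": joint angles; "qvel": joint speeds; "tau": joint torques, N m; "position": TCP position; "ee_rot": TCP orientation; "force": force on the tool from outside, world axes, zero at the start; "torque": the same for the moment, N m; "opening": opening from 0.0 (shut) to 1.0 (fully open).
Only numpy, scipy, OpenCV 4.12 (cv2) and the standard library are available. Lean on these libraries where they do the work, as an engineer would, in place of code of your own. Each camera call takes 0.05 s, during which the arm holds its last target. There are 200 camera calls.

## Working session

There is one attempt and no reset: what is moved stays moved. The work goes in short steps, Python scripts to look and compute and a shell command to move; the robot and the scene stay as the last step left them, time stands still between calls to the robot, and variables do not carry over. Pictures are saved under pics/ and viewed, about 12 in all and at most 16, crops included, and the job is handed in when it is done.

```bash
mkdir -p pics; ls
cat > h.py <<'E'
import numpy as np, cv2
from rig import bot
def cam(n):
    m=bot.camera_model(n); f=200/np.tan(np.radians(m['fovy'])/2)
    return np.array([[f,0,m['cx']],[0,f,m['cy']],[0,0,1.]]),np.array(m['dist'],float),np.array(m['R']),np.array(m['t'],float)
def unproj(n,px,z,c=None):
    K,d,R,t=c or cam(n)
    p=cv2.undistortPoints(np.array(px,float).reshape(-1,1,2),K,d).reshape(-1,2)
    r=np.c_[p,np.ones(len(p))]@R; o=-R.T@t
    z=np.broadcast_to(z,len(p))
    return o+r*((z-o[2])/r[:,2])[:,None]
def proj(n,X,c=None):
    K,d,R,t=c or cam(n)
    return cv2.projectPoints(np.array(X,float).reshape(-1,3),cv2.Rodrigues(R)[0],t,K,d)[0].reshape(-1,2)
def snap(n,fn):
    im=bot.get_image(n); cv2.imwrite('pics/'+fn,im[:,:,::-1]); return im
E
python3 - <<'E'
from h import *
s=bot.get_state(); print(s)
for n in('scene','side','wrist'):
    snap(n,n+'0.png'); print(n,bot.camera_model(n))
E
```

```text
pics
{'time': 0.0, 'qpos': array([ 2.09006530e-05,  1.26363851e-01, -4.05987338e-02,  1.40540583e+00,
       -1.76390173e-05,  1.57080715e+00]), 'qvel': array([-7.12745434e-05,  2.93250358e-04,  1.33172118e-03,  2.39905997e-03,
       -1.24933715e-03,  2.37954019e-04]), 'tau': array([-1.88969068e-03, -4.35916471e+01,  3.52923596e+01,  1.73015334e-02,
       -7.00984879e-05, -2.14169546e-05]), 'position': array([5.24621793e-01, 6.08774980e-06, 2.49541168e-01]), 'ee_rot': array([ 9.99999691e-01,  5.04500360e-06, -7.86044363e-04,  8.83197461e-06]), 'force': array([ 0.35566127, -0.55321341, -0.47637122]), 'torque': array([ 0.03398164,  0.02454599, -0.03846   ]), 'opening': 1.0034235744047673}
scene {'fovy': 56.80195386509459, 'cx': 323.42920803683705, 'cy': 197.73846073234128, 'dist': array([-0.07514154,  0.        ,  0.        ,  0.        ,  0.        ]), 'R': array([[-0.89613692, -0.44360362,  0.01242743],
       [-0.33783869,  0.66378453, -0.66727439],
       [ 0.2877562 , -0.60216768, -0.7447083 ]]), 't': array([0.65348864, 0.04702887, 1.33883299])}
side {'fovy': 43.0608265459789, 'cx': 314.3975074876819, 'cy': 199.63940199669204, 'dist': array([0.01285336, 0.        , 0.        , 0.        , 0.        ]), 'R': array([[-0.58505486, -0.81073425,  0.02051293],
       [-0.41368324,  0.27658218, -0.86739177],
       [ 0.6975507 , -0.51595763, -0.49720292]]), 't': array([0.56819852, 0.26042669, 1.28015563])}
wrist {'fovy': 69.01664192299135, 'cx': 317.4807301771508, 'cy': 199.1992834796579, 'dist': array([-0.02784367,  0.        ,  0.        ,  0.        ,  0.        ]), 'R': array([[ 9.99998781e-01,  7.55790264e-04, -1.36666267e-03],
       [ 1.09639449e-03, -9.62938752e-01,  2.69717924e-01],
       [-1.11216227e-03, -2.69719094e-01, -9.62938406e-01]]), 't': array([-0.52494413, -0.03612649,  0.37699712])}
```

View pics/scene0.png

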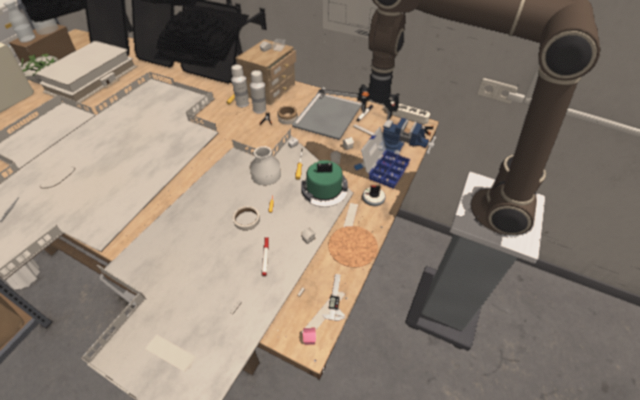

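View pics/side0.png

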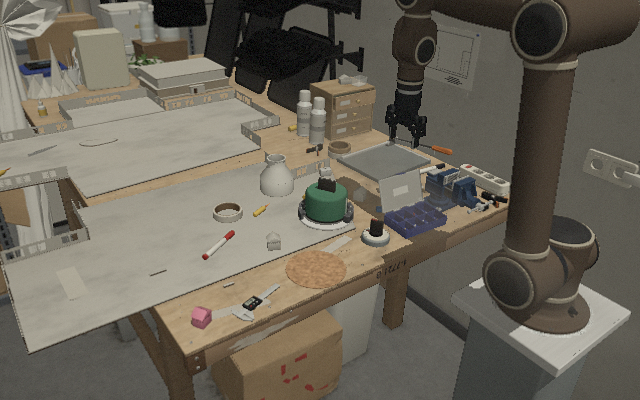

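View pics/wrist0.png

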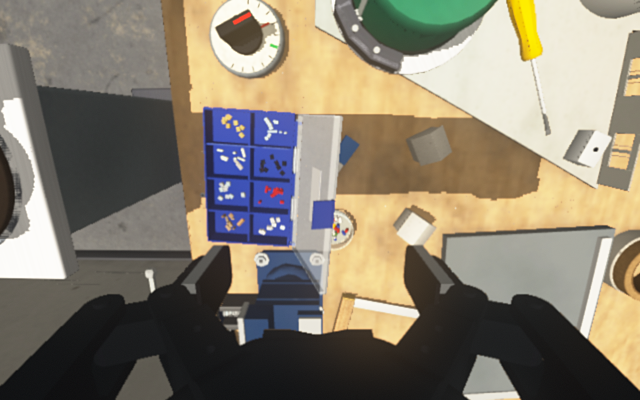

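Run:
```python
from h import *
def crop(f,x,y,w,h,W,H): return cv2.resize(cv2.imread('pics/'+f)[y:y+h,x:x+w],(W,H),interpolation=cv2.INTER_CUBIC)
a=crop('wrist0.png',320,100,320,160,800,300)
b=crop('scene0.png',260,110,140,105,400,300)
c=crop('side0.png',180,140,200,150,400,300)
cv2.imwrite('pics/m1.png',np.vstack([a,np.hstack([b,c])]))
for p in [(432,145),(415,225),(588,148),(247,40)]: print(p,unproj('wrist',[p],.03)[0])
for p in [(308,236),(293,142),(348,143),(363,150)]: print(p,unproj('scene',[p],.03)[0])
for p in [(352,246)]: print(p,unproj('scene',[p],.003)[0])
print(unproj('side',[(317,268)],.003), unproj('side',[(202,316)],.02),unproj('side',[(274,241)],.03))
```

```text
(432, 145) [0.65846238 0.03725219 0.03      ]
(415, 225) [ 0.64750541 -0.06202644  0.03      ]
(588, 148) [0.84743662 0.03523292 0.03      ]
(247, 40) [0.44956457 0.14805056 0.03      ]
(308, 236) [0.56915272 0.43867899 0.03      ]
(293, 142) [0.84988082 0.04250018 0.03      ]
(348, 143) [ 0.64343023 -0.05623496  0.03      ]
(363, 150) [ 0.57099231 -0.04375114  0.03      ]
(352, 246) [0.42957866 0.3918704  0.003     ]
[[0.42907533 0.38254402 0.003     ]] [[0.4154931 0.7253757 0.02     ]] [[0.57083639 0.43127383 0.03      ]]
```

View pics/m1.png

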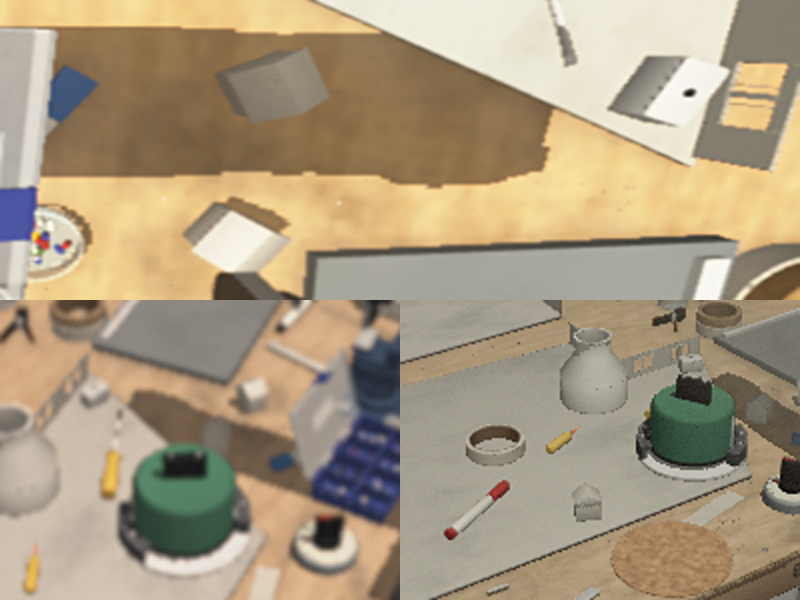

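```bash
python3 -m crank '[12,-40,-16,0,0, 12,-40,-16,0,0, 12,-40,-16,0,0, 12,-40,-16,0,0, 12,-40,-16,0,0, 0,0,0,0,0, 0,0,0,0,0, 0,0,0,0,0]'
python3 - <<'E'
from h import *
snap('wrist','w1.png'); snap('side','s1.png')
np.savez('pics/w1.npz',*cam('wrist'))
K,d,R,t=cam('wrist');print(-R.T@t)
E
```

```text
time: 1.15
position: [0.5846, 0.1989, 0.33]
ee_rot: [1.0, -0.001, -0.0, 0.0]
force: [-0.6, -0.6, -0.4]
opening: 0.999
[0.58537299 0.26625539 0.45259989]
```

View pics/w1.png

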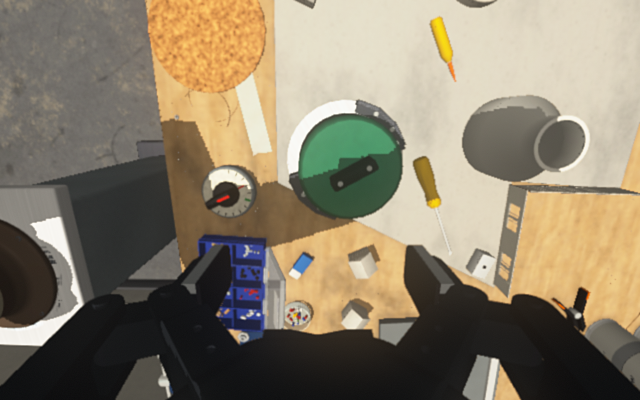

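Run:
```python
from h import *
def crop(f,x,y,w,h,W,H): return cv2.resize(cv2.imread('pics/'+f)[y:y+h,x:x+w],(W,H),interpolation=cv2.INTER_CUBIC)
a=crop('w1.png',275,90,140,140,450,450)
b=crop('s1.png',285,165,80,80,350,350)
c=crop('w1.png',195,160,70,60,350,250)
d=crop('w1.png',335,235,50,50,225,150); e=crop('w1.png',330,285,50,50,225,150)
cv2.imwrite('pics/m2.png',np.hstack([np.vstack([a,np.hstack([d,e])]),np.vstack([b,c])]))
```

```text
(no output)
```

View pics/m2.png

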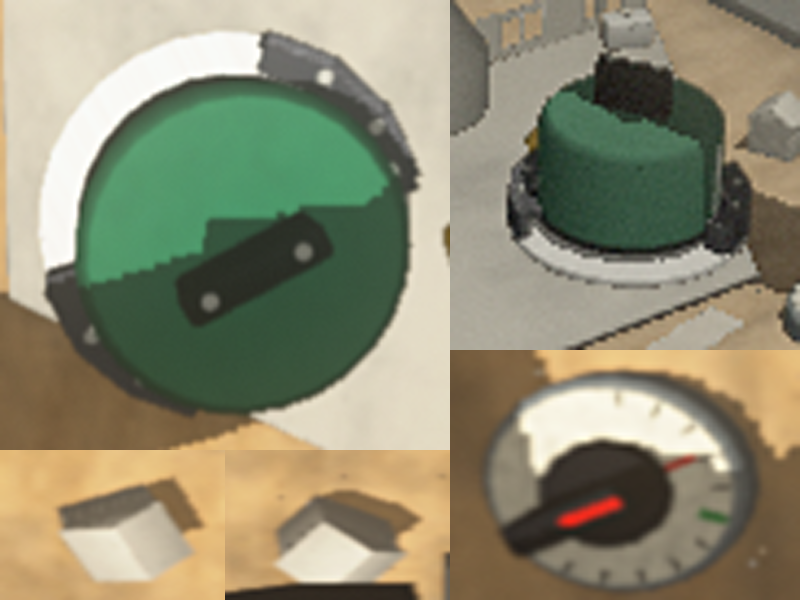

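```bash
cat >> h.py <<'E'
def load(f):
    z=np.load(f); return tuple(z[k] for k in z.files)
def tri(obs):
    # obs: list of (cam, px)
    A=np.zeros((3,3));b=np.zeros(3)
    for c,p in obs:
        K,d,R,t=c; q=cv2.undistortPoints(np.array(p,float).reshape(-1,1,2),K,d).ravel()
        r=np.r_[q,1]@R; r/=np.linalg.norm(r); o=-R.T@t; P=np.eye(3)-np.outer(r,r); A+=P;b+=P@o
    return np.linalg.solve(A,b)
E
python3 - <<'E'
from h import *
w=load('pics/w1.npz'); k=140/450
b1=(275+209*k,90+302*k); b2=(275+303*k,90+252*k)
for zp in(0,.007):
    X=unproj('w',[b1,b2],zp+.13,w); d=X[1]-X[0]; print(zp,X.mean(0),np.degrees(np.arctan2(d[1],d[0])),np.hypot(*d[:2]))
# base circle: project model
c=((354.6,176.2))
print('tri',tri([(w,c),(cam('side'),(327.7,179.9))]))
# green contour top circle fits
im=cv2.imread('pics/w1.png')
for zp in(0,.007):
    ctr=unproj('w',[c],zp+.13,w)[0]
    a=np.linspace(0,2*np.pi,200)
    for r,z in((.066,zp+.093),(.066,zp+.02),(.088,zp+.008),(.087,zp+.031)):
        P=proj('w',np.c_[ctr[0]+r*np.cos(a),ctr[1]+r*np.sin(a),0*a+z],w)
        cv2.polylines(im,[np.int32(P*8)],True,(0,0,255) if zp==0 else (255,0,0),1,cv2.LINE_AA,3)
cv2.imwrite('pics/m3.png',cv2.resize(im[80:235,270:420],(750,600)[::1],interpolation=cv2.INTER_CUBIC))
# knob
k2=70/350
f=lambda x,y:(195+(x-450)*.2,160+(y-350)*60/250)
# dial centre from case ellipse
g=unproj('w',[f(620,481)],.02,w)[0]; tip=unproj('w',[f(692,460)],.021,w)[0]; grn=unproj('w',[f(714,517)],.02,w)[0]
r1,r2=unproj('w',[f(560,520),f(620,505)],.066,w)
print('gauge',g,'tip',tip,'green',grn,'red',r1,r2)
an=lambda v:np.degrees(np.arctan2(v[1],v[0])); print(an(tip-g),an(grn-g),an(r2-r1))
E
```

```text
0 [0.62698712 0.20270671 0.13      ] 28.819433950157897 0.03698519928067213
0.007 [0.62608415 0.20408563 0.137     ] 28.819433950157887 0.03618266833444349
tri [0.62593445 0.2033735  0.13584586]
gauge [0.44912521 0.15744346 0.02      ] tip [0.47215947 0.1655987  0.021     ] green [0.47723212 0.14362877 0.02      ] red [0.44576615 0.15564626 0.066     ] [0.46293564 0.16081279 0.066     ]
19.49643023770002 -26.17435416119773 16.747242044527887
```

View pics/m3.png

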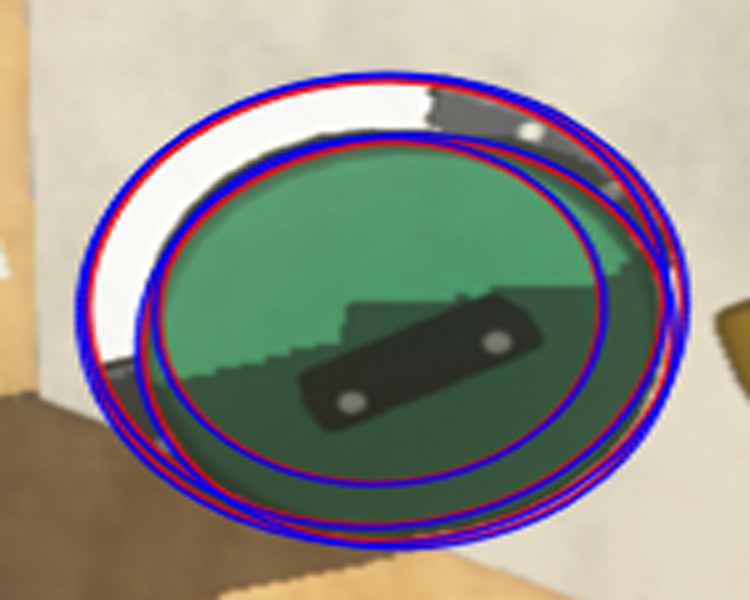

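```bash
python3 -m crank '[42,-4,0,0,0, 0,0,10,-10,0, 0,0,10,-10,0, 0,0,10,-10,0, 0,0,10,-10,0, 0,0,10,-10,0, 0,0,10,-10,0, 0,0,10,-10,0]';python3 -m crank '[0,0,10,-10,0, 0,0,10,-10,0, 0,0,10,-10,0, 0,0,0,-10,0, 0,0,0,-9,0, 0,0,0,0,0, 0,0,0,0,0, 0,0,0,0,0]'
python3 - <<'E'
from h import *
snap('wrist','w2.png'); np.savez('pics/w2.npz',*cam('wrist'))
print(bot.get_state()['position'],bot.get_state()['qpos'])
E
```

```text
time: 2.25
position: [0.6268, 0.2031, 0.26]
ee_rot: [0.818, 0.576, -0.0, 0.0]
force: [1.1, 0.5, -0.1]
opening: 1.0
time: 3.25
position: [0.627, 0.2038, 0.2304]
ee_rot: [0.508, 0.861, 0.0, 0.0]
force: [1.0, 0.0, -0.7]
opening: 1.001
[0.62697875 0.20389274 0.23035336] [ 3.14416049e-01  3.88832036e-01  2.57260998e-01  1.43913634e+00
 -1.03685158e-05 -1.90547695e-01]
```

View pics/w2.png

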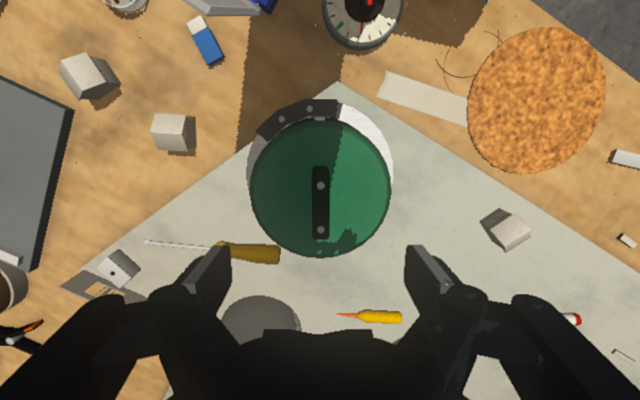

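Run:
```python
from h import *
w=load('pics/w1.npz');w2=load('pics/w2.npz'); k=140/450
b1=(275+209*k,90+302*k); b2=(275+303*k,90+252*k)
X=[tri([(w,b1),(w2,(320,186))]),tri([(w,b2),(w2,(320.5,230))])];print(X)
Y=unproj('w',[(320,186),(320.5,230)],.13,w2);d=Y[1]-Y[0];print(Y.mean(0),np.degrees(np.arctan2(d[1],d[0])))
im=cv2.imread('pics/w2.png');hsv=cv2.cvtColor(im,cv2.COLOR_BGR2HSV)
m=((hsv[...,0]<16)&(hsv[...,1]>120)&(hsv[...,2]>120)).astype(np.uint8)*255; m[:,:460]=0;m[200:]=0
m=cv2.morphologyEx(cv2.morphologyEx(m,cv2.MORPH_CLOSE,np.ones((7,7))),cv2.MORPH_OPEN,np.ones((9,9)))
c=max(cv2.findContours(m,0,1)[0],key=cv2.contourArea)[:,0]
P=unproj('w',c,.003,w2)[:,:2];print('mat',cv2.minEnclosingCircle(P.astype(np.float32)),P.mean(0))
def crop(x,y,w,h,W,H): return cv2.resize(im[y:y+h,x:x+w],(W,H),interpolation=cv2.INTER_CUBIC)
cv2.imwrite('pics/m4.png',np.vstack([np.hstack([crop(50,45,80,60,400,300),crop(140,105,80,60,400,300)]),np.hstack([crop(470,200,80,60,400,300),crop(315,0,100,60,400,300)])]))
```

```text
[array([0.61020969, 0.19560097, 0.13816613]), array([0.64145191, 0.21313559, 0.13822677])]
[0.62794586 0.20572588 0.13      ] 29.741667425507675
mat ((0.4290860891342163, 0.3842441141605377), 0.08297870308160782) [0.427426   0.38326787]
```

View pics/m4.png

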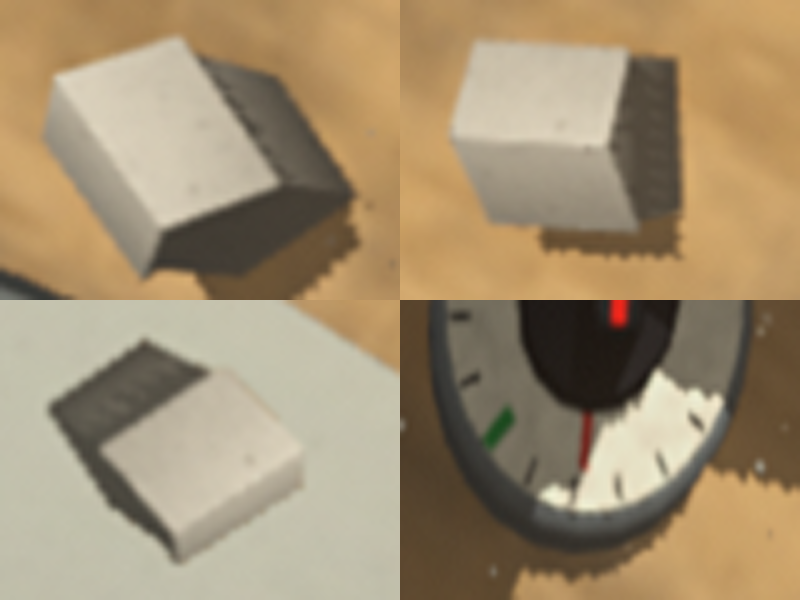

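```bash
python3 -m crank '[0,0,20,0,0, 0,0,20,0,0, 0,0,20,0,0, 0,0,20,0,0, 0,0,15,0,0, 0,0,11,0,0, 0,0,0,0,0, 0,0,0,0,0]' 80; python3 -m crank '[0,0,0,0,255, 0,0,0,0,255, 0,0,0,0,255, 0,0,0,0,255, 0,0,0,0,255, 0,0,0,0,255, 0,0,0,0,255, 0,0,0,0,255]' 80
```

```text
time: 4.3
position: [0.6274, 0.2041, 0.125]
ee_rot: [0.508, 0.862, 0.0, 0.0]
force: [-0.8, -0.6, -0.1]
opening: 1.003
time: 5.3
position: [0.627, 0.2042, 0.1246]
ee_rot: [0.507, 0.862, 0.0, 0.0]
force: [-0.9, 1.8, 5.2]
opening: 0.152
```

```bash
python3 -m crank '[0,0,1,0,255, 0,0,1,0,255, 0,0,1,0,255, 0,0,1,0,255, 0,0,0,0,255, 0,0,0,0,255, 0,0,0,0,255, 0,0,0,0,255]'
```

```text
time: 6.3
position: [0.6271, 0.2041, 0.1211]
ee_rot: [0.508, 0.862, 0.0, 0.0]
force: [-3.1, 0.7, 8.3]
opening: 0.154
```

```bash
python3 -m crank '[0,0,1,0,255, 0,0,1,0,255, 0,0,0,0,255, 0,0,0,0,255, 0,0,0,0,255, 0,0,0,0,255, 0,0,0,0,255, 0,0,0,0,255]'
```

```text
time: 7.3
position: [0.6272, 0.2041, 0.1195]
ee_rot: [0.508, 0.862, 0.001, 0.0]
force: [-2.2, 0.5, 9.5]
opening: 0.149
```

```bash
python3 -m crank '[0,0,0,-4,255, 0,0,0,-5,255, 0,0,0,-5,255, 0,0,0,-5,255, 0,0,0,-5,255, 0,0,0,0,255, 0,0,0,0,255, 0,0,0,0,255]'
python3 - <<'E'
from h import *
s=bot.get_state();print(s['torque'],s['force'])
E
```

```text
time: 8.3
position: [0.6278, 0.2046, 0.1198]
ee_rot: [0.317, 0.948, 0.001, 0.001]
force: [-0.7, 2.9, 8.3]
opening: 0.152
[0.41161021 0.39845468 0.21578998] [-0.68747106  2.94089618  8.31950076]
```

Turning freely (torque small). Continue.

```bash
python3 -m crank '[0,0,0,-6,255, 0,0,0,-8,255, 0,0,0,-8,255, 0,0,0,-8,255, 0,0,0,-8,255, 0,0,0,-8,255, 0,0,0,-8,255, 0,0,0,0,255]'; python3 -m crank '[0,0,-3,0,255, 0,0,-3,0,255, 0,0,-4,0,255, 0,0,0,0,255, 0,0,0,0,255, 0,0,0,0,255, 0,0,0,0,255, 0,0,0,0,255]'
python3 - <<'E'
from h import *
s=bot.get_state();print(s['torque'],s['force'],np.degrees(s['qpos'][5]))
im=bot.get_image('side');cv2.imwrite('pics/s2.png',im[140:290,220:420,::-1].repeat(2,0).repeat(2,1))
E
```

```text
time: 9.3
position: [0.6273, 0.205, 0.1197]
ee_rot: [-0.149, 0.989, 0.001, 0.001]
force: [-2.8, 3.5, 9.6]
opening: 0.151
time: 10.3
position: [0.6269, 0.2041, 0.1282]
ee_rot: [-0.148, 0.989, 0.0, -0.0]
force: [-1.0, 3.8, 1.6]
opening: 0.153
[0.90695934 0.48838858 0.05479472] [-1.02936576  3.84533992  1.59384253] -88.97411807621252
```

View pics/s2.png

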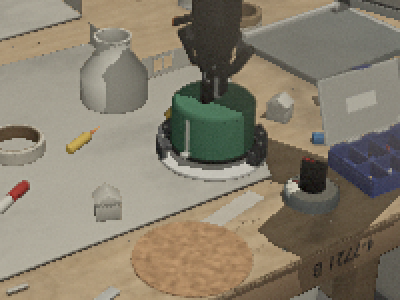

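```bash
python3 -m crank '[0,0,-5,0,255, 0,0,-10,0,255, 0,0,-20,0,255, 0,0,-20,0,255, 0,0,-15,0,255, 0,0,-10,0,255, 0,0,0,0,255, 0,0,0,0,255]';python3 -m crank '[17.1,28.8,0,0,255, 17.1,28.8,0,0,255, 17.1,28.8,0,0,255, 17.1,28.8,0,0,255, 17.1,28.8,0,0,255, 17.1,28.8,0,0,255, 17.1,28.8,0,0,255, 17.1,28.8,0,0,255]';python3 -m crank '[0,0,0,0,255, 0,0,20,0,255, 0,0,25,0,255, 0,0,25,0,255, 0,0,15,0,255, 0,0,5,0,255, 0,0,2,0,255, 0,0,0,0,255]'
```

```text
time: 11.35
position: [0.6268, 0.2039, 0.2075]
ee_rot: [-0.148, 0.989, -0.0, -0.001]
force: [-0.3, 0.2, -2.9]
opening: 0.142
time: 12.35
position: [0.4276, 0.3847, 0.2074]
ee_rot: [-0.148, 0.989, -0.0, -0.001]
force: [0.4, -0.6, -3.2]
opening: 0.15
time: 13.35
position: [0.4292, 0.3846, 0.117]
ee_rot: [-0.148, 0.989, 0.0, 0.001]
force: [-0.4, -0.4, -2.7]
opening: 0.153
```

```bash
python3 -m crank '[0,0,2,0,255, 0,0,2,0,255, 0,0,2,0,255, 0,0,0,0,255, 0,0,0,0,255, 0,0,0,0,255, 0,0,0,0,255, 0,0,0,0,255]'
```

```text
time: 14.35
position: [0.4288, 0.3843, 0.1103]
ee_rot: [-0.148, 0.989, -0.0, 0.0]
force: [0.5, 0.5, -3.1]
opening: 0.151
```

```bash
python3 -m crank '[0,0,2,0,255, 0,0,1,0,255, 0,0,1,0,255, 0,0,0,0,255, 0,0,0,0,255, 0,0,0,0,255, 0,0,0,0,255, 0,0,0,0,255]'
```

```text
time: 15.35
position: [0.4288, 0.3843, 0.1063]
ee_rot: [-0.148, 0.989, 0.0, -0.0]
force: [-0.0, -0.8, -2.5]
opening: 0.15
```

```bash
python3 -m crank '[0,0,1,0,255, 0,0,1,0,255, 0,0,1,0,255, 0,0,0,0,255, 0,0,0,0,255, 0,0,0,0,255, 0,0,0,0,255, 0,0,0,0,255]'
```

```text
time: 16.35
position: [0.4288, 0.3844, 0.1033]
ee_rot: [-0.148, 0.989, 0.0, 0.0]
force: [0.2, -0.0, -2.9]
opening: 0.15
```

```bash
python3 -m crank '[0,0,1,0,255, 0,0,1,0,255, 0,0,0.5,0,255, 0,0,0,0,255, 0,0,0,0,255, 0,0,0,0,255, 0,0,0,0,255, 0,0,0,0,255]'
```

```text
time: 17.35
position: [0.4288, 0.3844, 0.1008]
ee_rot: [-0.148, 0.989, 0.0, 0.0]
force: [1.1, 0.6, -3.7]
opening: 0.151
```

```bash
python3 -m crank '[0,0,1,0,255, 0,0,1,0,255, 0,0,0.5,0,255, 0,0,0,0,255, 0,0,0,0,255, 0,0,0,0,255, 0,0,0,0,255, 0,0,0,0,255]'
```

```text
time: 18.35
position: [0.4289, 0.3844, 0.1006]
ee_rot: [-0.148, 0.989, 0.001, 0.001]
force: [-4.4, -3.5, 12.6]
opening: 0.151
```

```bash
python3 -m crank '[0,0,-2,0,255, 0,0,0,0,255, 0,0,0,0,150, 0,0,0,0,0, 0,0,0,0,0, 0,0,0,0,0, 0,0,0,0,0, 0,0,0,0,0]';python3 -m crank '[0,0,-20,0,0, 0,0,-30,0,0, 0,0,-30,0,0, 0,0,-30,0,0, 0,0,-30,0,0, 0,0,0,0,0, 0,0,0,0,0, 0,0,0,0,0]'
python3 - <<'E'
from h import *
w2=load('pics/w2.npz');w=load('pics/w1.npz')
# castings: hand-picked ridge / eaves corners (zoom 5x) -> pixel
A=lambda x,y:(50+x/5,45+y/5); B=lambda x,y:(140+(x-400)/5,105+y/5); C=lambda x,y:(470+x/5,200+(y-300)/5)
G=lambda x,y:(315+(x-400)/4,(y-300)/5)
ang=lambda v:np.degrees(np.arctan2(v[1],v[0]))
for n,f,pts,b in(('A',A,[(182,37),(282,183)],0),('B',B,[(453,137),(610,147)],0),('C',C,[(100,450),(210,372)],.007)):
    X=unproj('w',[f(*p) for p in pts],b+.044,w2); print(n,X.mean(0),np.hypot(*(X[1]-X[0])[:2]),ang(X[1]-X[0]))
c=unproj('w',[G(590,300)],.02,w2)
print('green',unproj('w',[G(498,427)],.02,w2),'tip',unproj('w',[G(584,465)],.02,w2))
E
```

```text
time: 19.35
position: [0.4288, 0.3843, 0.1003]
ee_rot: [-0.148, 0.989, 0.0, 0.0]
force: [0.4, -0.5, 0.2]
opening: 0.998
time: 20.35
position: [0.4284, 0.384, 0.239]
ee_rot: [-0.148, 0.989, -0.001, -0.001]
force: [0.4, -0.5, 0.9]
opening: 1.001
A [ 0.63042557 -0.04758499  0.044     ] 0.03161438274927075 58.439289843841756
B [0.65739144 0.03880597 0.044     ] 0.03311697945132931 115.04826253392945
C [0.56590905 0.40248094 0.051     ] 0.02858183924299409 159.03133927230286
green [[0.47616345 0.1449619  0.02      ]] tip [[0.47150057 0.16791412 0.02      ]]
```

```bash
python3 -m crank '[-33,-14,0,0,0, -33,-14,0,0,0, -33,-14,0,0,0, -33,-14,0,0,0, 0,0,0,0,0, 0,0,0,0,0, 0,0,0,0,0, 0,0,0,0,0]'; python3 -c "
from h import *
snap('wrist','w3.png'); np.savez('pics/w3.npz',*cam('wrist'))"
python3 -m crank '[4,-51,0,0,0, 4,-51,0,0,0, 4,-51,0,0,0, 4,-51,0,0,0, 4,-51,0,0,0, 4,-51,0,0,0, 4,-51,0,0,0, 0,0,0,0,0]';python3 -m crank '[0,0,0,0,0, 0,0,0,0,0, 0,0,0,0,0, 0,0,0,0,0, 0,0,0,0,0, 0,0,0,0,0, 0,0,0,0,0, 0,0,0,0,0]'; python3 -c "
from h import *
snap('wrist','w4.png'); np.savez('pics/w4.npz',*cam('wrist'))
a=cv2.imread('pics/w3.png');b=cv2.imread('pics/w4.png')
cv2.imwrite('pics/m5.png',np.vstack([cv2.resize(i[:300],(640,300)) for i in (a,b)]))"
```

```text
time: 21.35
position: [0.5706, 0.3697, 0.2408]
ee_rot: [-0.148, 0.989, 0.0, 0.0]
force: [0.1, 0.2, 0.3]
opening: 1.001
time: 22.4
position: [0.6492, 0.0167, 0.2403]
ee_rot: [-0.146, 0.989, -0.0, 0.0]
force: [-0.0, -0.3, -0.2]
opening: 0.999
time: 23.4
position: [0.649, 0.0197, 0.2403]
ee_rot: [-0.148, 0.989, -0.0, -0.0]
force: [-0.1, 0.1, 0.2]
opening: 1.001
```

View pics/m5.png

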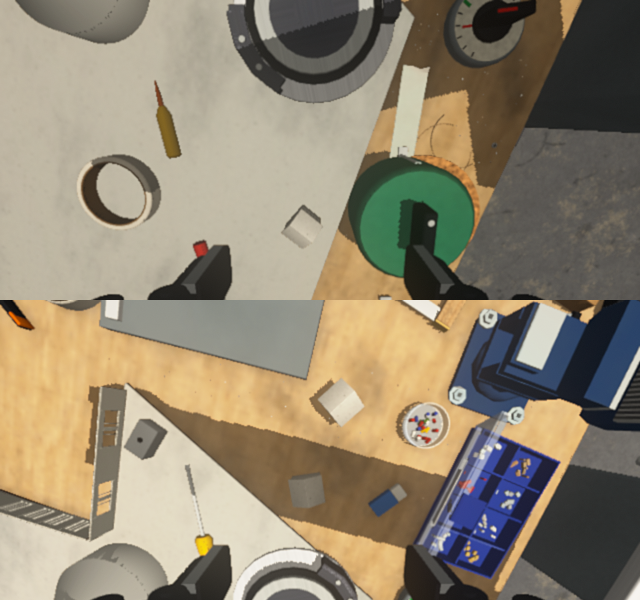

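```bash
cat >> h.py <<'E'
def house(x,y,th,zb):
    # th: ridge direction (deg), returns polylines
    c,s=np.cos(np.radians(th)),np.sin(np.radians(th)); e=np.array([c,s]);n=np.array([-s,c])
    P=lambda a,b,z:np.r_[np.array([x,y])+a*e+b*n,zb+z]
    L=[]
    for a in(-.018,.018): L.append([P(a,-.015,0),P(a,.015,0),P(a,.015,.03),P(a,-.015,.03),P(a,-.015,0)])
    for a in(-.02,.02): L.append([P(a,-.017,.03),P(a,0,.044),P(a,.017,.03)])
    for b,z in((-.017,.03),(.017,.03),(0,.044)): L.append([P(-.02,b,z),P(.02,b,z)])
    for b in(-.015,.015): L.append([P(-.018,b,0),P(.018,b,0)])
    return L
def draw(im,c,L,S,x0,y0,col):
    for i,l in enumerate(L):
        p=(proj('',l,c)-[x0,y0]+.5)*S; cv2.polylines(im,[np.int32(p*8)],False,(0,0,255) if i==6 else col,1,cv2.LINE_AA,3)
E
python3 - <<'E'
from h import *
T=[]
for n,wf,(x0,y0),zb,th in(('A','w4',(308,70),0,58),('B','w4',(278,160),0,115),('C','w3',(272,195),.007,159)):
    w=load(f'pics/{wf}.npz'); im=cv2.imread(f'pics/{wf}.png')[y0:y0+66,x0:x0+60]; z=cv2.resize(im,None,fx=4.4,fy=4.4,interpolation=cv2.INTER_CUBIC)
    z2=z.copy(); ctr=unproj('',[(x0+30,y0+33)],zb+.022,w)[0]; print(n,ctr,unproj('',[(x0+31,y0+33)],zb+.022,w)[0]-ctr)
    draw(z2,w,house(ctr[0],ctr[1],th,zb),4.4,x0,y0,(255,0,0)); T.append(np.vstack([z,z2]))
cv2.imwrite('pics/m6.png',np.hstack(T)); print(T[0].shape)
E
```

```text
A [ 0.65228561 -0.06877865  0.022     ] [-0.00106711 -0.00032851  0.        ]
B [0.65475379 0.040453   0.022     ] [-0.00115572 -0.00035402  0.        ]
C [0.57122778 0.43347685 0.029     ] [-0.00117308 -0.00036119  0.        ]
(580, 264, 3)
```

View pics/m6.png

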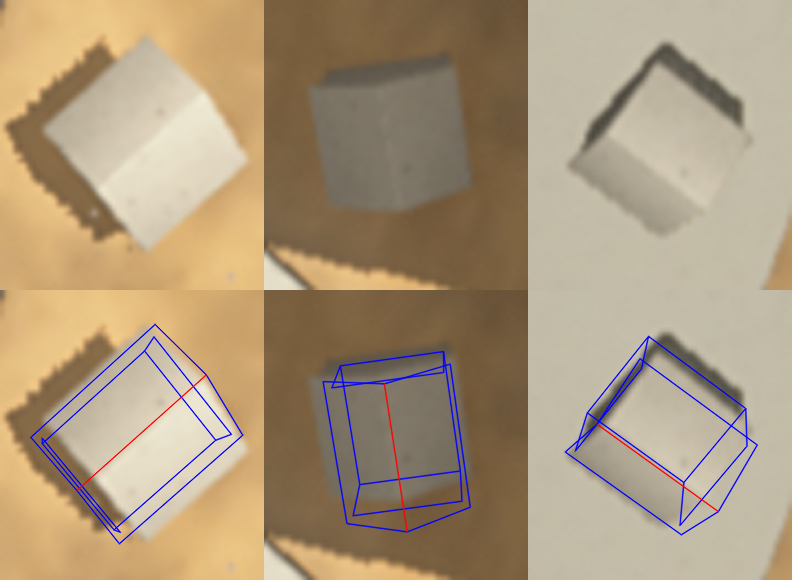

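Run:
```python
from h import *
from scipy.optimize import least_squares
D={'A':('w4',(308,70),0,[(147,37),(43,130),(207,92),(98,190),(245,158),(148,250)],(.652,-.069,58),0),
'B':('w4',(278,160),0,[(455,55),(470,185),(388,80),(395,210),(310,90),(330,205)],(.655,.04,115),264),
'C':('w3',(272,195),.007,[(665,60),(750,140),(610,140),(705,210),(568,165),(662,235)],(.571,.433,159),528)}
for n,(wf,o,zb,p,g,off) in D.items():
    w=load(f'pics/{wf}.npz'); px=(np.array(p,float)-[off,0])/4.4+o-.5
    for free in(0,1):
      best=None
      for dth in(0,180):
        def X(v):
            x,y,th,L,W,z=v; c,s=np.cos(np.radians(th)),np.sin(np.radians(th)); e=np.array([c,s]);m=np.array([-s,c])
            return np.array([np.r_[np.array([x,y])+a*L*e+b*W*m,zb+z+(.014 if b==0 else 0)] for b in(1,0,-1) for a in(1,-1)])
        f=(lambda v:(proj('',X(v),w)-px).ravel()) if free else (lambda v:(proj('',X(np.r_[v,.02,.017,.03]),w)-px).ravel())
        r=least_squares(f,np.r_[g[0],g[1],g[2]+dth,.02,.017,.03][:6 if free else 3],x_scale=[.01,.01,5,.01,.01,.01][:6 if free else 3])
        if best is None or r.cost<best.cost: best=r
      print(n,best.cost,best.x.round(4))
```

```text
A 41.10738026781246 [ 6.50100e-01 -6.97000e-02 -1.21634e+02]
A 0.41647885637094995 [ 6.54900e-01 -6.39000e-02  5.88623e+01 -1.24000e-02 -1.44000e-02
  1.12900e-01]
B 1924.5250039478167 [6.576000e-01 3.580000e-02 2.855263e+02]
B 5.323443403476601 [ 6.557000e-01  4.920000e-02  1.151542e+02 -1.990000e-02  2.270000e-02
 -2.530000e-02]
C 1709.571612144521 [  0.5715   0.4325 -11.9977]
C 1.4687433606215023 [ 5.75200e-01  4.08300e-01  1.55883e+02 -1.31000e-02  1.59000e-02
  8.90000e-02]
```

```bash
python3 - <<'E'
from h import *
w4=load('pics/w4.npz');w3=load('pics/w3.npz')
an=lambda v:np.degrees(np.arctan2(v[1],v[0]))
for n,w,o,off,r,e,zb in(('A',w4,(308,70),0,[(207,92),(98,190)],[(147,37),(43,130),(245,158),(148,250)],0),('B',w4,(278,160),264,[(388,80),(395,210)],[(455,55),(470,185),(310,90),(330,205)],0),('C',w3,(272,195),528,[(610,140),(705,210)],[(665,60),(750,140),(568,165),(662,235)],.007)):
    f=lambda p:(np.array(p,float)-[off,0])/4.4+o-.5
    R=unproj('',f(r),zb+.044,w);E=unproj('',f(e),zb+.03,w)
    print(n,R.mean(0)[:2],E.mean(0)[:2],an(R[1]-R[0]),an(E[1]-E[0]),an(E[3]-E[2]),'across',an(E[2]-E[0]),an(E[3]-E[1]))
E
python3 -m crank '[0,0,0,10.7,0, 0,0,0,10.7,0, 0,0,0,10.7,0, 0,0,0,10.7,0, 0,0,0,10.7,0, 0,0,0,10.7,0, 0,0,0,10.7,0, 0,0,0,10.7,0]'; python3 -m crank '[0,0,0,10.7,0, 0,0,0,10.7,0, 0,0,0,0,0, 0,0,0,0,0, 0,0,0,0,0, 0,0,0,0,0, 0,0,0,0,0, 0,0,0,0,0]'
```

```text
A [ 0.64978007 -0.06987831] [ 0.65010903 -0.06970684] 58.2492155148369 57.52310113904779 60.35759008749122 across 148.58625877285522 149.6262097630372
B [0.65745297 0.03495775] [0.65791238 0.0355735 ] 109.4446576859466 113.7183705148238 115.19833726702552 across 30.76339814756929 25.498461757678076
C [0.57144181 0.43275062] [0.57171124 0.43143525] 158.3666327142214 152.10518543725146 157.70478089474486 across 65.2331967698265 66.27045848824294
time: 24.45
position: [0.649, 0.0197, 0.2403]
ee_rot: [0.566, 0.824, -0.0, 0.0]
force: [0.3, 0.2, 0.5]
opening: 0.998
time: 25.45
position: [0.649, 0.0198, 0.2403]
ee_rot: [0.707, 0.707, 0.0, -0.0]
force: [0.0, -0.0, -0.8]
opening: 1.001
```

```bash
python3 -m crank '[15.5,8.7,0,0,0, 0,0,30,-8,0, 0,0,30,-8,0, 0,0,30,-8,0, 0,0,40,0,0, 0,0,40,0,0, 0,0,30,0,0, 0,0,16,0,0]' 50; python3 -m crank '[0,0,0,0,0, 0,0,0,0,255, 0,0,0,0,255, 0,0,0,0,255, 0,0,0,0,255, 0,0,0,0,255, 0,0,0,0,255, 0,0,0,0,255]' 50
```

```text
time: 26.45
position: [0.6572, 0.0362, 0.0222]
ee_rot: [0.544, 0.839, -0.001, -0.001]
force: [0.0, -0.1, 0.5]
opening: 1.0
time: 27.45
position: [0.6584, 0.0354, 0.0255]
ee_rot: [0.545, 0.839, 0.001, 0.001]
force: [-0.7, 0.1, 4.7]
opening: 0.389
```

```bash
python3 -m crank '[0,0,-5,0,255, 0,0,-10,0,255, 0,0,-20,0,255, 0,0,-30,0,255, 0,0,-30,0,255, 0,0,0,0,255, 0,0,0,0,255, 0,0,0,0,255]'
python3 - <<'E'
from h import *
s=bot.get_state();P=s['position']
a=snap('side','s3.png');b=snap('scene','c3.png');c=snap('wrist','w5.png')
T=[]
for n,im,r in(('side',a,50),('scene',b,40)):
    x,y=proj(n,[P])[0].astype(int); T.append(cv2.resize(im[y-r:y+r,x-r:x+r],(400,400),interpolation=cv2.INTER_CUBIC))
T2=cv2.resize(c[100:400,100:540],(440,300))
o=np.zeros((400+0,800,3),np.uint8); o[:,:400]=T[0];o[:,400:]=T[1]
x,y=proj('side',[[.5716,.432,.03]])[0].astype(int)
z=cv2.resize(a[y-25:y+25,x-25:x+25],(200,200),interpolation=cv2.INTER_CUBIC)
x,y=proj('side',[[.650,-.0698,.03]])[0].astype(int)
z2=cv2.resize(a[y-25:y+25,x-25:x+25],(200,200),interpolation=cv2.INTER_CUBIC)
z3=cv2.resize(c[170:400,120:520],(400,200))
cv2.imwrite('pics/m7.png',np.vstack([o,np.hstack([z,z2,z3])])[:,:,::-1])
E
```

```text
time: 28.45
position: [0.6569, 0.0352, 0.1178]
ee_rot: [0.545, 0.839, -0.001, -0.001]
force: [-0.4, 0.3, -0.9]
opening: 0.389
```

View pics/m7.png

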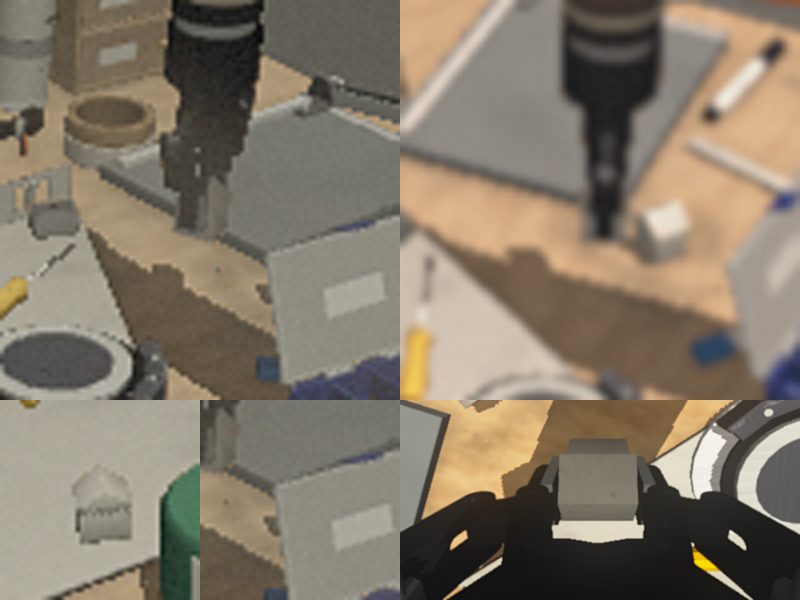

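```bash
python3 -m crank '[0,0,0,8,255, 0,0,0,8,255, 0,0,0,8,255, 37.5,-2.1,0,0,255, 37.5,-2.1,0,0,255, 37.5,-2.1,0,0,255, 37.5,-2.1,0,0,255, 0,0,0,0,255]';python3 -m crank '[0,0,20,0,255, 0,0,20,0,255, 0,0,8,0,255, 0,0,2,0,255, 0,0,1,0,255, 0,0,0,0,255, 0,0,0,0,255, 0,0,0,0,255]'
```

```text
time: 29.6
position: [0.6488, 0.1878, 0.1186]
ee_rot: [0.706, 0.708, -0.0, -0.0]
force: [-0.2, -0.6, -0.7]
opening: 0.388
time: 30.6
position: [0.6494, 0.1854, 0.0686]
ee_rot: [0.707, 0.707, 0.0, 0.0]
force: [0.3, -0.3, -0.4]
opening: 0.388
```

```bash
python3 -m crank '[0,0,1,0,255, 0,0,1,0,255, 0,0,0,0,255, 0,0,1,0,255, 0,0,0,0,255, 0,0,0,0,255, 0,0,0,0,255, 0,0,0,0,255]'
```

```text
time: 31.6
position: [0.6493, 0.1853, 0.0653]
ee_rot: [0.707, 0.707, 0.0, 0.0]
force: [0.4, -0.3, -0.1]
opening: 0.385
```

```bash
python3 -m crank '[0,0,0.5,0,255, 0,0,0.5,0,255, 0,0,0.5,0,255, 0,0,0,0,255, 0,0,0,0,255, 0,0,0,0,255, 0,0,0,0,255, 0,0,0,0,255]'
```

```text
time: 32.6
position: [0.6494, 0.1853, 0.0646]
ee_rot: [0.707, 0.707, 0.0, 0.0]
force: [-2.4, -0.9, 5.9]
opening: 0.39
```

```bash
python3 -m crank '[0,0,-1,0,255, 0,0,0,0,0, 0,0,0,0,0, 0,0,0,0,0, 0,0,0,0,0, 0,0,-20,0,0, 0,0,-30,0,0, 0,0,-30,0,0]';python3 -m crank '[0,0,-20,0,0, -50,0,0,0,0, -50,0,0,0,0, -50,0,0,0,0, -50,0,0,0,0, -55,0.7,0,0,0, 0,0,0,10.3,0, 0,0,0,10.3,0]'; python3 -m crank '[0,0,0,10.3,0, 0,0,40,0,0, 0,0,40,0,0, 0,0,30,0,0, 0,0,20,0,0, 0,0,9,0,0, 0,0,0,0,0, 0,0,0,0,0]'
```

```text
time: 33.6
position: [0.6492, 0.1852, 0.1455]
ee_rot: [0.707, 0.707, -0.0, -0.0]
force: [-0.3, -0.5, -0.1]
opening: 1.003
time: 34.6
position: [0.6499, -0.071, 0.1648]
ee_rot: [0.824, 0.566, 0.0, -0.0]
force: [-0.2, -0.3, 0.0]
opening: 0.998
time: 35.6
position: [0.6507, -0.0698, 0.0269]
ee_rot: [0.87, 0.493, 0.001, 0.0]
force: [-1.4, -0.4, 0.4]
opening: 0.996
```

```bash
python3 -m crank '[0,0,2,0,0, 0,0,0,0,0, 0,0,0,0,255, 0,0,0,0,255, 0,0,0,0,255, 0,0,0,0,255, 0,0,0,0,255, 0,0,0,0,255]' 50;python3 -m crank '[0,0,0,0,255, 0,0,-5,0,255, 0,0,-10,0,255, 0,0,-25,0,255, 0,0,-30,0,255, 0,0,-30,0,255, 0,0,0,0,255, 0,0,0,0,255]'
```

```text
time: 36.6
position: [0.6501, -0.0697, 0.024]
ee_rot: [0.87, 0.493, 0.0, 0.0]
force: [-0.2, 0.5, 2.3]
opening: 0.394
time: 37.6
position: [0.6497, -0.0697, 0.1232]
ee_rot: [0.87, 0.493, -0.0, -0.0]
force: [-0.9, -0.1, -1.7]
opening: 0.386
```

```bash
python3 -c "
from h import *
s=bot.get_state();print(s['position'],s['force'],s['opening'])
c=snap('wrist','w6.png')"
```

```text
[ 0.64969505 -0.06968741  0.12315173] [-0.90137357 -0.06611132 -1.70068938] 0.3858042179568538
```

```bash
python3 -m crank '[0,0,0,-10.3,255, 0,0,0,-10.3,255, 0,0,0,-10.4,255, 50,-8.8,0,0,255, 50,-8.8,0,0,255, 50,-8.8,0,0,255, 50,-8.8,0,0,255, 55.5,-9,0,0,255]';python3 -m crank '[0,0,0,0,255, 0,0,20,0,255, 0,0,20,0,255, 0,0,12,0,255, 0,0,3,0,255, 0,0,2,0,255, 0,0,0,0,255, 0,0,0,0,255]'
```

```text
time: 38.65
position: [0.6042, 0.1868, 0.1222]
ee_rot: [0.707, 0.707, -0.001, -0.001]
force: [0.7, 0.9, -1.3]
opening: 0.388
time: 39.65
position: [0.6057, 0.1858, 0.0675]
ee_rot: [0.706, 0.708, 0.0, 0.0]
force: [-0.2, 0.9, -1.1]
opening: 0.392
```

```bash
python3 -m crank '[0,0,1,0,255, 0,0,1,0,255, 0,0,1,0,255, 0,0,0.5,0,255, 0,0,0,0,255, 0,0,0,0,255, 0,0,0,0,255, 0,0,0,0,255]'
```

```text
time: 40.65
position: [0.6054, 0.1857, 0.0633]
ee_rot: [0.706, 0.708, 0.0, 0.0]
force: [-0.6, -0.5, -1.1]
opening: 0.39
```

```bash
python3 -m crank '[0,0,0.5,0,255, 0,0,0.5,0,255, 0,0,0.5,0,255, 0,0,0,0,255, 0,0,0,0,255, 0,0,0,0,255, 0,0,0,0,255, 0,0,0,0,255]'
```

```text
time: 41.65
position: [0.6055, 0.1857, 0.0629]
ee_rot: [0.707, 0.708, 0.0, 0.0]
force: [-2.3, -0.5, 5.9]
opening: 0.392
```

```bash
python3 -m crank '[0,0,-1,0,255, 0,0,0,0,0, 0,0,0,0,0, 0,0,0,0,0, 0,0,0,0,0, 0,0,-20,0,0, 0,0,-30,0,0, 0,0,-30,0,0]';python3 -m crank '[0,0,-20,0,0, 48,-6.8,0,0,0, 48,-6.8,0,0,0, 50,-6.8,0,0,0, 50,-6.8,0,0,0, 50,-6.8,0,0,0, 0,0,0,-10,0, 0,0,0,-10,0]'; python3 -m crank '[0,0,0,-10,0, 0,0,0,-10,0, 0,0,0,-10,0, 0,0,0,-10,0, 0,0,0,-6.5,0, 0,0,0,0,0, 0,0,0,0,0, 0,0,0,0,0]'; python3 -c "
from h import *
snap('wrist','w7.png'); np.savez('pics/w7.npz',*cam('wrist')); a=snap('side','s7.png')
w=load('pics/w7.npz');b=cv2.imread('pics/w7.png')
draw(b,w,house(.5716,.432,156.5,.007),1,0,0,(255,0,0))
cv2.imwrite('pics/m8.png',np.hstack([b[:400,140:500],cv2.resize(a[150:300,260:400,::-1],(373,400),interpolation=cv2.INTER_CUBIC)]))"
```

```text
time: 42.65
position: [0.6052, 0.1857, 0.1435]
ee_rot: [0.706, 0.708, -0.0, -0.0]
force: [0.5, 0.5, 0.8]
opening: 0.997
time: 43.65
position: [0.5705, 0.4327, 0.1622]
ee_rot: [0.57, 0.822, -0.0, -0.0]
force: [-0.2, -0.8, 0.3]
opening: 0.998
time: 44.65
position: [0.5709, 0.4316, 0.1627]
ee_rot: [0.203, 0.979, -0.0, -0.0]
force: [-0.2, -0.5, -0.9]
opening: 0.994
```

View pics/m8.png

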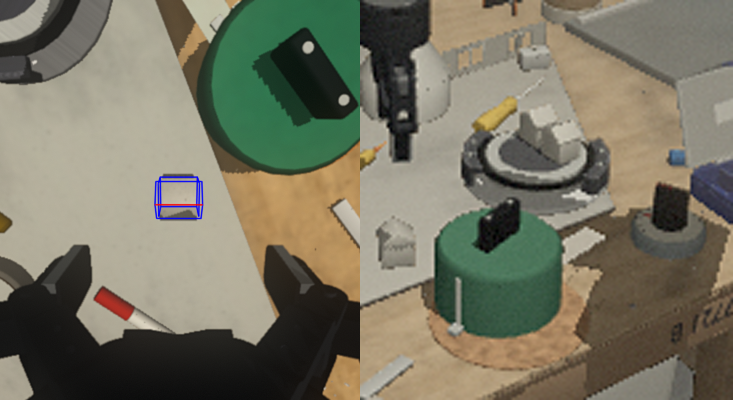

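```bash
python3 -m crank '[0,0,40,0,0, 0,0,40,0,0, 0,0,30,0,0, 0,0,15,0,0, 0,0,7,0,0, 0,0,0,0,0, 0,0,0,0,0, 0,0,0,0,255]' 50;python3 -m crank '[0,0,0,0,255, 0,0,0,0,255, 0,0,0,0,255, 0,0,0,0,255, 0,0,0,0,255, 0,0,0,0,255, 0,0,0,0,255, 0,0,0,0,255]';python3 -m crank '[0,0,-5,0,255, 0,0,-10,0,255, 0,0,-25,0,255, 0,0,-30,0,255, 0,0,-30,0,255, 0,0,0,0,255, 0,0,0,0,255, 0,0,0,0,255]'
```

```text
time: 45.75
position: [0.5715, 0.432, 0.032]
ee_rot: [0.203, 0.979, 0.001, 0.001]
force: [-0.6, -0.1, 0.1]
opening: 0.82
time: 46.75
position: [0.571, 0.4318, 0.0311]
ee_rot: [0.203, 0.979, 0.0, 0.0]
force: [-0.2, 0.5, 5.7]
opening: 0.391
time: 47.75
position: [0.5703, 0.4311, 0.129]
ee_rot: [0.203, 0.979, -0.001, -0.001]
force: [0.4, 0.4, -1.5]
opening: 0.393
```

```bash
python3 -m crank '[0,0,0,-8,255, 0,0,0,-8,255, 0,0,0,-7.5,255, -11.3,-40,0,0,255, -11.3,-40,0,0,255, -11.3,-40,0,0,255, -11.3,-40,0,0,255, -11.3,-40,0,0,255]';python3 -m crank '[0,0,0,0,255, 0,0,20,0,255, 0,0,20,0,255, 0,0,16,0,255, 0,0,4,0,255, 0,0,2,0,255, 0,0,0,0,255, 0,0,0,0,255]'
```

```text
time: 48.75
position: [0.6275, 0.2303, 0.1295]
ee_rot: [-0.001, 1.0, -0.0, -0.001]
force: [0.6, -0.4, -0.5]
opening: 0.385
time: 49.75
position: [0.6282, 0.2319, 0.0696]
ee_rot: [-0.001, 1.0, 0.0, 0.001]
force: [0.4, -0.1, -0.2]
opening: 0.39
```

```bash
python3 -m crank '[0,0,1,0,255, 0,0,1,0,255, 0,0,1,0,255, 0,0,1,0,255, 0,0,1,0,255, 0,0,0,0,255, 0,0,0,0,255, 0,0,0,0,255]'
```

```text
time: 50.75
position: [0.6278, 0.2318, 0.0639]
ee_rot: [-0.001, 1.0, 0.0, 0.0]
force: [-0.0, 0.4, -0.3]
opening: 0.386
```

```bash
python3 -m crank '[0,0,0.5,0,255, 0,0,0.5,0,255, 0,0,0.5,0,255, 0,0,0.5,0,255, 0,0,0,0,255, 0,0,0,0,255, 0,0,0,0,255, 0,0,0,0,255]'
```

```text
time: 51.75
position: [0.6278, 0.2318, 0.0631]
ee_rot: [-0.001, 1.0, 0.0, 0.0]
force: [-3.6, -1.4, 7.9]
opening: 0.391
```

```bash
python3 -m crank '[0,0,-1,0,255, 0,0,0,0,0, 0,0,0,0,0, 0,0,0,0,0, 0,0,0,0,0, 0,0,-20,0,0, 0,0,-40,0,0, 0,0,-50,0,0]';python3 -m crank '[0,0,-20,0,0, 45,-18.5,-20,0,0, 45,-18.5,0,0,0, 45,-18.5,0,0,0, 44,-18.5,0,0,0, 0,0,0,10,0, 0,0,0,10,0, 0,0,0,10,0]'; python3 -m crank '[0,0,0,10,0, 0,0,0,10,0, 0,0,0,10,0, 0,0,0,10,0, 0,0,0,2,0, 0,0,0,0,0, 0,0,0,0,0, 0,0,0,0,0]'; python3 -c "
from h import *
snap('wrist','w8.png'); np.savez('pics/w8.npz',*cam('wrist')); a=snap('scene','c8.png')
b=cv2.imread('pics/w8.png'); w=load('pics/w8.npz')
p=proj('',[.449,.1575,.03],w)[0]; print(p); x,y=p.astype(int); x0,y0=x-55,y-55;print(x0,y0)
q=proj('',[.627,.204,.06],w)[0]; print('pot',q); u,v=q.astype(int); u=np.clip(u,70,570);v=np.clip(v,70,330)
cv2.imwrite('pics/m9.png',np.hstack([cv2.resize(b[y0:y0+110,x0:x0+110],(440,440),interpolation=cv2.INTER_CUBIC),cv2.resize(b[v-70:v+70,u-70:u+70],(360,440))]))"
```

```text
time: 52.75
position: [0.6271, 0.2315, 0.1727]
ee_rot: [-0.001, 1.0, -0.0, -0.001]
force: [2.0, 0.4, 0.6]
opening: 1.005
time: 53.75
position: [0.4488, 0.1574, 0.2131]
ee_rot: [0.261, 0.965, 0.0, 0.0]
force: [-0.4, 0.3, -0.8]
opening: 0.995
time: 54.75
position: [0.4489, 0.1575, 0.2128]
ee_rot: [0.587, 0.81, 0.0, 0.0]
force: [-0.6, 0.4, 0.1]
opening: 1.001
[318.5185245  183.78955396]
263 128
pot [308.58252802 345.33823477]
```

View pics/m9.png

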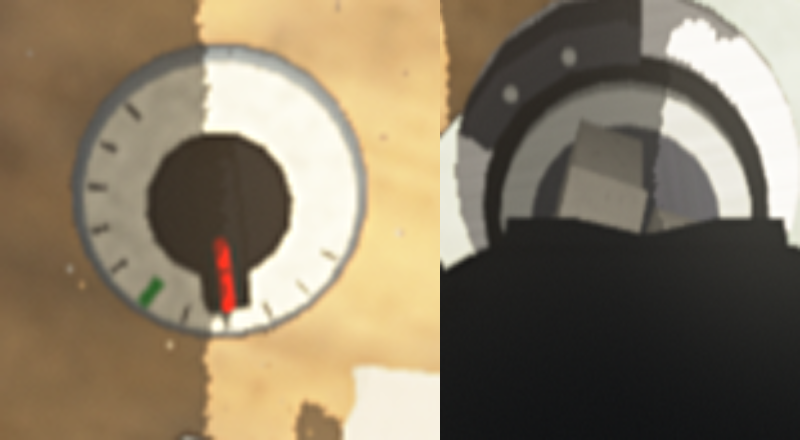

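Run:
```python
from h import *
w=load('pics/w8.npz'); g=lambda x,y:(263+x/4-.5+.125,128+y/4-.5+.125)
an=lambda v:np.degrees(np.arctan2(v[1],v[0]))
im=cv2.imread('pics/w8.png').astype(int)
b,gr,r=im[...,0],im[...,1],im[...,2]
sub=np.zeros(im.shape[:2],bool); sub[130:215,280:360]=1
G=np.argwhere((gr>r+25)&(gr>b+25)&sub)[:,::-1]; R=np.argwhere((r>gr+100)&(r>150)&sub)[:,::-1]
print(len(G),G.mean(0),len(R),R.mean(0))
def dirn(px,z):
    X=unproj('',px,z,w)[:,:2]; u=np.linalg.svd(X-X.mean(0))[2][0]; return X.mean(0),an(u)
print('red',dirn(R,.066)); print('green',dirn(G,.02))
C=unproj('',[g(220,190)],.02,w)[0,:2]; print('C',C)
C2=unproj('',[g(220,203)],.035,w)[0,:2]; print('knob disc C?',C2)
gm=dirn(G,.02)[0]; print('green ang',an(gm-C)); print('red mean ang',an(dirn(R,.066)[0]-C))
```

```text
19 [300.26315789 200.73684211] 49 [319.06122449 197.28571429]
red (array([0.45383525, 0.15951988]), np.float64(24.209772431385367))
green (array([0.47608825, 0.14480227]), np.float64(-16.58420241836357))
C [0.44215665 0.15424517]
knob disc C? [0.442709   0.15442196]
green ang -15.55148187175985
red mean ang 24.30657731434688
```

```bash
python3 -m crank '[-1,-7.5,0,-6,0, 0,0,40,0,0, 0,0,40,0,0, 0,0,40,0,0, 0,0,25,0,0, 0,0,11,0,0, 0,0,0,0,0, 0,0,0,0,0]' 25;python3 -m crank '[0,0,0,0,200, 0,0,0,0,255, 0,0,0,0,255, 0,0,0,0,255, 0,0,0,0,255, 0,0,0,0,255, 0,0,0,0,255, 0,0,0,0,255]' 25
```

```text
time: 55.85
position: [0.4429, 0.1544, 0.0579]
ee_rot: [0.544, 0.839, 0.001, 0.001]
force: [0.8, 0.7, 0.1]
opening: 0.997
time: 56.85
position: [0.442, 0.1546, 0.057]
ee_rot: [0.544, 0.839, 0.0, -0.0]
force: [-3.1, 3.9, 4.1]
opening: 0.133
```

```bash
python3 -m crank '[0,0,0,6,255, 0,0,0,7,255, 0,0,0,7,255, 0,0,0,7,255, 0,0,0,7,255, 0,0,0,6,255, 0,0,0,0,255, 0,0,0,0,255]';python3 -m crank '[0,0,0,0,255, 0,0,0,0,0, 0,0,0,0,0, 0,0,0,0,0, 0,0,0,0,0, 0,0,-40,0,0, 0,0,-50,0,0, 0,0,-50,0,0]'; python3 -m crank '[0,0,-15,0,0, 0,0,0,0,0, 0,0,0,0,0, 0,0,0,0,0, 0,0,0,0,0, 0,0,0,0,0, 0,0,0,0,0, 0,0,0,0,0]';python3 - <<'E'
from h import *
snap('wrist','w9.png'); np.savez('pics/w9.npz',*cam('wrist'))
w=load('pics/w9.npz'); an=lambda v:np.degrees(np.arctan2(v[1],v[0]))
im=cv2.imread('pics/w9.png').astype(int)
b,gr,r=im[...,0],im[...,1],im[...,2]
p=proj('',[.4422,.1543,.03],w)[0].astype(int);print(p)
sub=np.zeros(im.shape[:2],bool); sub[p[1]-50:p[1]+50,p[0]-50:p[0]+50]=1
G=np.argwhere((gr>r+25)&(gr>b+25)&sub)[:,::-1]; R=np.argwhere((r>gr+60)&(r>b+60)&(r>110)&sub)[:,::-1]
def dirn(px,z):
    X=unproj('',px,z,w)[:,:2]; u=np.linalg.svd(X-X.mean(0))[2][0]; return X.mean(0),an(u)
C=np.array([.4422,.1543])
print(len(G),len(R)); m,a=dirn(R,.066); print('red',m,a,an(m-C)); m,a=dirn(G,.02); print('green',m,a,an(m-C))
X=unproj('',R,.066,w)[:,:2]-C; print(np.hypot(*X.T).min(),np.hypot(*X.T).max())
E
```

```text
time: 57.85
position: [0.4419, 0.1564, 0.057]
ee_rot: [0.798, 0.603, 0.001, -0.002]
force: [-3.7, 12.4, 1.4]
opening: 0.135
time: 58.85
position: [0.4419, 0.1539, 0.1982]
ee_rot: [0.798, 0.602, -0.0, 0.0]
force: [0.7, -0.7, -0.4]
opening: 1.0
time: 59.85
position: [0.4421, 0.1542, 0.2118]
ee_rot: [0.798, 0.603, 0.0, 0.0]
force: [-0.1, -1.2, -0.5]
opening: 1.003
[318 183]
8 55
red [0.45295607 0.15287288] -17.077908209138702 -7.55787787713127
green [0.47843577 0.14378304] 22.78829399420785 -16.18468164454431
0.0027890149274486234 0.019541382044031365
```

Run:
```python
from h import *
from scipy.optimize import least_squares
an=lambda v:np.degrees(np.arctan2(v[1],v[0]))
w=load('pics/w8.npz'); g=lambda x,y:(263+x/4-.375,128+y/4-.375)
X=unproj('',[g(73,190),g(366,190),g(220,43),g(220,337)],.02,w)[:,:2]
r=least_squares(lambda v:np.hypot(*(X-v[:2]).T)-v[2],[.442,.155,.042]); print(r.x,r.fun)
# fit gradients: radial edge search for case outline in both images
for f in('w8','w9'):
    w=load(f'pics/{f}.npz'); im=cv2.GaussianBlur(cv2.imread(f'pics/{f}.png'),(3,3),0).astype(float)
    gx=cv2.Sobel(im,cv2.CV_64F,1,0).__abs__().sum(2)+cv2.Sobel(im,cv2.CV_64F,0,1).__abs__().sum(2)
    a=np.linspace(0,2*np.pi,180,endpoint=False)
    best=[]
    for x in np.arange(.436,.450,.0005):
        for y in np.arange(.148,.162,.0005):
            for R in (.042,):
                P=proj('',np.c_[x+R*np.cos(a),y+R*np.sin(a),0*a+.02],w)
                best.append((cv2.remap(gx.astype(np.float32),P[:,0].astype(np.float32)[None],P[:,1].astype(np.float32)[None],1).clip(0,300).mean(),x,y))
    best.sort(reverse=True); print(f,[tuple(np.round(b,4)) for b in best[:4]])
```

```text
[0.44352739 0.15455113 0.0407041 ] [-0.00038727 -0.00038986  0.00040215  0.00037498]
w8 [(np.float64(236.6165), np.float64(0.444), np.float64(0.155)), (np.float64(234.0409), np.float64(0.4435), np.float64(0.1545)), (np.float64(234.0303), np.float64(0.4435), np.float64(0.155)), (np.float64(233.1887), np.float64(0.444), np.float64(0.1545))]
w9 [(np.float64(239.181), np.float64(0.4435), np.float64(0.1555)), (np.float64(238.9844), np.float64(0.444), np.float64(0.1555)), (np.float64(238.6847), np.float64(0.4435), np.float64(0.156)), (np.float64(237.363), np.float64(0.443), np.float64(0.1555))]
```

```bash
python3 -m crank '[0,0,-20,0,0, 43.5,-15,-10,0,0, 43.5,-15,0,0,0, 43.5,-15,0,0,0, 43.5,-15,0,0,0, 43.5,-15,0,0,0, 0,0,0,-10.2,0, 0,0,0,-10.2,0]';python3 -m crank '[0,0,0,-10.2,0, 0,0,0,-10.2,0, 0,0,0,-10.2,0, 0,0,0,-10.2,0, 0,0,0,-10.2,0, 0,0,0,-10.2,0, 0,0,0,-10.2,0, 0,0,0,-10.2,0]';python3 -m crank '[0,0,0,-10.2,0, 0,0,0,-10.6,0, 0,0,0,0,0, 0,0,0,0,0, 0,0,0,0,0, 0,0,0,0,0, 0,0,0,0,0, 0,0,0,0,0]'; python3 -c "
from h import *
snap('wrist','w10.png'); np.savez('pics/w10.npz',*cam('wrist')); a=snap('scene','c10.png');s=snap('side','s10.png')
b=cv2.imread('pics/w10.png'); w=load('pics/w10.npz')
p=proj('',[.4288,.3844,.113],w)[0];print(p)
x,y=np.clip(p.astype(int),100,300) if 0 else p.astype(int)
print('crop',x-60,y-60)
L=cv2.resize(b[y-60:y+60,x-60:x+60],(420,420),interpolation=cv2.INTER_CUBIC)
u,v=proj('side',[.627,.204,.06])[0].astype(int)
R=cv2.resize(s[v-30:v+30,u-40:u+40,::-1],(380,285),interpolation=cv2.INTER_CUBIC)
u,v=proj('scene',[.627,.204,.06])[0].astype(int)
R2=cv2.resize(a[v-25:v+25,u-35:u+35,::-1],(380,285),interpolation=cv2.INTER_CUBIC)
o=np.zeros((570,800,3),np.uint8);o[:420,:420]=L;o[:285,420:]=R;o[285:,420:]=R2
o[420:570,:420]=cv2.resize(b,(240,150)).repeat(1,0)[:, :].copy() if 0 else np.pad(cv2.resize(b,(240,150)),((0,0),(0,180),(0,0)))
cv2.imwrite('pics/m10.png',o)"
```

```text
time: 60.9
position: [0.4293, 0.3847, 0.2413]
ee_rot: [0.676, 0.737, -0.0, -0.0]
force: [-0.0, -0.2, 0.7]
opening: 1.004
time: 61.9
position: [0.4296, 0.3839, 0.2417]
ee_rot: [0.031, 1.0, -0.0, -0.0]
force: [-0.9, -0.8, 0.4]
opening: 1.0
time: 62.9
position: [0.4295, 0.3839, 0.2418]
ee_rot: [-0.147, 0.989, -0.0, -0.0]
force: [-0.2, 1.2, 0.4]
opening: 1.002
[318.25495324 198.99467325]
crop 258 138
```

View pics/m10.png

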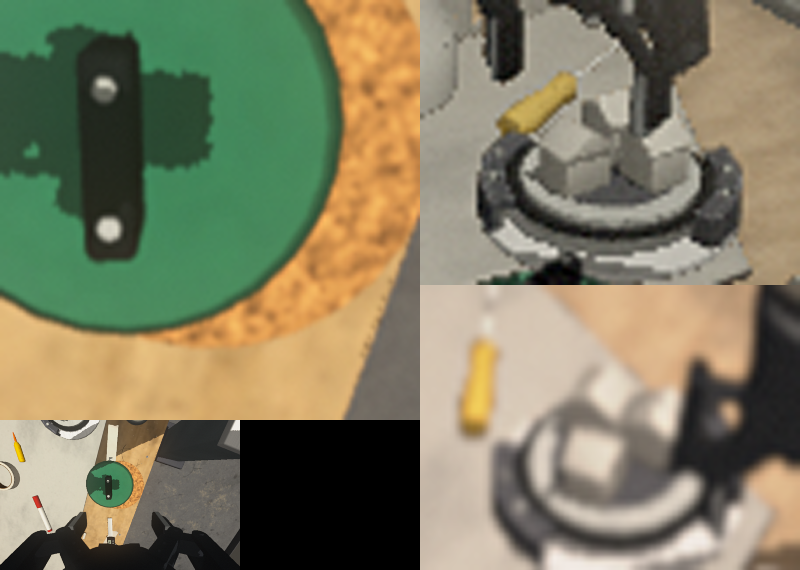

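Run:
```python
from h import *
w=load('pics/w10.npz');an=lambda v:np.degrees(np.arctan2(v[1],v[0]))
b1=(258+104/3.5-.36,138+88/3.5-.36);b2=(258+109/3.5-.36,138+229/3.5-.36)
X=unproj('',[b1,b2],.113,w);print(X,np.hypot(*(X[1]-X[0])[:2]),an(X[1]-X[0]))
c=X.mean(0);print(c); s=bot.get_state();d=c-s['position'];q=s['ee_rot'];psi=2*np.arctan2(q[1],q[0]);print(np.degrees(psi))
e=np.array([np.cos(psi),np.sin(psi)]);n=np.array([e[1],-e[0]]);print('tool mm',1e3*d[:2]@e,1e3*d[:2]@n)
# independent: drum circle on green via mask at rim/top
im=cv2.imread('pics/w10.png');h=cv2.cvtColor(im,cv2.COLOR_BGR2HSV)
m=((h[...,0]>60)&(h[...,0]<90)&(h[...,1]>80)).astype(np.uint8);m=cv2.morphologyEx(m,cv2.MORPH_CLOSE,np.ones((25,25)))
cc=max(cv2.findContours(m,0,1)[0],key=cv2.contourArea);cc=cv2.convexHull(cc)
for z in(.003,.076): 
    P=unproj('',cc[:,0],z,w)[:,:2];print(z,cv2.minEnclosingCircle(P.astype(np.float32)))
```

```text
[[0.46393329 0.3610353  0.113     ]
 [0.45306423 0.39576486 0.113     ]] 0.036390642882238845 107.37818853607219
[0.45849876 0.37840008 0.113     ]
196.89337222364153
tool mm -26.108104835805435 -13.658646099254474
0.003 ((0.4602683186531067, 0.3917560875415802), 0.07819163799285889)
0.076 ((0.45817482471466064, 0.37676891684532166), 0.06240668147802353)
```

```bash
python3 -m crank '[-26.1,-13.7,0,0,0, 0,0,40,0,0, 0,0,40,0,0, 0,0,30,0,0, 0,0,20,0,0, 0,0,10,0,0, 0,0,0,0,0, 0,0,0,0,0]' 80;python3 -m crank '[0,0,0,0,200, 0,0,0,0,255, 0,0,0,0,255, 0,0,0,0,255, 0,0,0,0,255, 0,0,0,0,255, 0,0,0,0,255, 0,0,0,0,255]' 80;python3 -c "
from h import *
s=bot.get_state();print(s['position'],s['force'])"
```

```text
time: 64.05
position: [0.459, 0.3788, 0.1029]
ee_rot: [-0.147, 0.989, 0.0, 0.001]
force: [0.6, 0.3, 0.5]
opening: 1.0
time: 65.05
position: [0.4587, 0.3785, 0.1021]
ee_rot: [-0.147, 0.989, 0.0, 0.0]
force: [0.6, -0.7, 3.5]
opening: 0.152
[0.45874449 0.37845913 0.10205161] [ 0.55419847 -0.7409112   3.54816704]
```

```bash
python3 -m crank '[0,0,-5,0,255, 0,0,-10,0,255, 0,0,-20,0,255, 0,0,-30,0,255, 0,0,-30,0,255, 0,0,-25,0,255, 0,0,-10,0,255, 0,0,0,0,255]';python3 -m crank '[-13.8,-27,0,0,255, -13.8,-27,0,0,255, -13.8,-27,0,0,255, -13.8,-27,0,0,255, -13.8,-27,0,0,255, -13.8,-27,0,0,255, -13.8,-27,0,0,255, -13.8,-27,0,0,255]';python3 -m crank '[0,0,0,0,255, 0,0,0,0,255, 0,0,0,0,255, 0,0,0,0,255, 0,0,0,0,255, 0,0,0,0,255, 0,0,0,0,255, 0,0,0,0,255]';python3 - <<'E'
from h import *
s=bot.get_state();P=s['position'];q=s['ee_rot'];psi=2*np.arctan2(q[1],q[0])
d=np.array([.627,.2042])-P[:2];e=np.array([np.cos(psi),np.sin(psi)]);n=np.array([e[1],-e[0]]);print('tool mm',1e3*d@e,1e3*d@n,np.degrees(psi),s['force'],s['torque'])
E
```

```text
time: 66.05
position: [0.4586, 0.3785, 0.232]
ee_rot: [-0.147, 0.989, 0.0, 0.0]
force: [1.2, 0.6, -4.1]
opening: 0.146
time: 67.05
position: [0.627, 0.2029, 0.2299]
ee_rot: [-0.147, 0.989, -0.0, -0.001]
force: [-0.0, 0.9, -2.8]
opening: 0.153
time: 68.05
position: [0.6269, 0.2038, 0.2318]
ee_rot: [-0.147, 0.989, -0.0, 0.0]
force: [-0.1, 0.2, -3.5]
opening: 0.148
tool mm -0.17989362902371148 0.3933465481766381 196.89778331698454 [-0.14428219  0.21940509 -3.52796147] [-0.03902695 -0.0079768   0.01078002]
```

Run:
```python
from h import *
P=bot.get_state()['position']
a=np.linspace(0,2*np.pi,100)
for n in('side','scene'):
    im=snap(n,n+'11.png');h=cv2.cvtColor(im,cv2.COLOR_RGB2HSV)
    m=((h[...,0]>60)&(h[...,0]<92)&(h[...,1]>90)).astype(np.uint8);m=cv2.morphologyEx(m,cv2.MORPH_OPEN,np.ones((3,3)))
    c=max(cv2.findContours(m,0,1)[0],key=cv2.contourArea);print(n,'seen',cv2.boundingRect(c))
    Q=np.vstack([proj(n,np.c_[P[0]+.066*np.cos(a),P[1]+.066*np.sin(a),0*a+P[2]-.099+z]) for z in(0,.073)]);mn=Q.min(0);print('pred',mn,Q.max(0)-mn)
```

```text
Traceback (most recent call last):
ValueError: max() iterable argument is empty
```

Run:
```python
from h import *
P=bot.get_state()['position']
a=np.linspace(0,2*np.pi,100)
snap('scene','scene11.png')
for n in('side','scene'):
    im=cv2.imread(f'pics/{n}11.png').astype(int)
    m=((im[...,1]>im[...,0]+12)&(im[...,1]>im[...,2]+25)).astype(np.uint8);m=cv2.morphologyEx(m,cv2.MORPH_OPEN,np.ones((3,3)))
    c=max(cv2.findContours(m,0,1)[0],key=cv2.contourArea);print(n,'seen',cv2.boundingRect(c))
    Q=np.vstack([proj(n,np.c_[P[0]+.066*np.cos(a),P[1]+.066*np.sin(a),0*a+P[2]-.099+z]) for z in(0,.073)]);mn=Q.min(0);print('pred',mn,Q.max(0)-mn)
```

```text
side seen (308, 158, 32, 12)
pred [305.5202555  149.84198104] [44.62317315 41.31198867]
scene seen (307, 150, 35, 26)
pred [304.94627177 135.80780493] [39.22815228 41.58296634]
```

```bash
python3 -m crank '[0,0,15,0,255, 0,0,15,0,255, 0,0,10,0,255, 0,0,5,0,255, 0,0,0,0,255, 0,0,0,0,255, 0,0,0,0,255, 0,0,0,0,255]';python3 -m crank '[0,0,5,0,255, 0,0,5,0,255, 0,0,5,0,255, 0,0,5,0,255, 0,0,5,0,255, 0,0,0,0,255, 0,0,0,0,255, 0,0,0,0,255]'
```

```text
time: 69.15
position: [0.6271, 0.2038, 0.1872]
ee_rot: [-0.147, 0.989, 0.0, 0.0]
force: [0.5, 0.6, -3.7]
opening: 0.152
time: 70.15
position: [0.6271, 0.2038, 0.1621]
ee_rot: [-0.147, 0.989, 0.0, 0.0]
force: [-0.5, -0.1, -2.8]
opening: 0.147
```

```bash
python3 -m crank '[0,0,4,0,255, 0,0,4,0,255, 0,0,4,0,255, 0,0,4,0,255, 0,0,4,0,255, 0,0,0,0,255, 0,0,0,0,255, 0,0,0,0,255]';python3 -m crank '[0,0,2,0,255, 0,0,2,0,255, 0,0,2,0,255, 0,0,2,0,255, 0,0,0,0,255, 0,0,0,0,255, 0,0,0,0,255, 0,0,0,0,255]'
```

```text
time: 71.15
position: [0.627, 0.2038, 0.142]
ee_rot: [-0.147, 0.989, 0.0, 0.0]
force: [-1.0, 0.5, -2.2]
opening: 0.154
time: 72.15
position: [0.627, 0.2038, 0.1339]
ee_rot: [-0.147, 0.989, 0.0, 0.0]
force: [-0.4, -0.2, -2.7]
opening: 0.147
```

```bash
python3 -m crank '[0,0,2,0,255, 0,0,2,0,255, 0,0,2,0,255, 0,0,0,0,255, 0,0,0,0,255, 0,0,0,0,255, 0,0,0,0,255, 0,0,0,0,255]';python3 -m crank '[0,0,1,0,255, 0,0,1,0,255, 0,0,1,0,255, 0,0,1,0,255, 0,0,0,0,255, 0,0,0,0,255, 0,0,0,0,255, 0,0,0,0,255]'
```

```text
time: 73.15
position: [0.6271, 0.2038, 0.1279]
ee_rot: [-0.147, 0.989, 0.0, 0.0]
force: [0.1, -0.4, 2.0]
opening: 0.147
time: 74.15
position: [0.6271, 0.2038, 0.1243]
ee_rot: [-0.147, 0.989, 0.0, 0.0]
force: [-0.1, 0.5, 5.0]
opening: 0.149
```

```bash
python3 -m crank '[0,0,1,0,255, 0,0,1,0,255, 0,0,1,0,255, 0,0,1,0,255, 0,0,0.7,0,255, 0,0,0,0,255, 0,0,0,0,255, 0,0,0,0,255]'
```

```text
time: 75.15
position: [0.6271, 0.2039, 0.1205]
ee_rot: [-0.147, 0.989, 0.0, 0.001]
force: [-2.5, -0.6, 10.2]
opening: 0.148
```

Depth reached. Turn clockwise in two steps.

```bash
python3 -m crank '[0,0,0,5,255, 0,0,0,7,255, 0,0,0,7,255, 0,0,0,7,255, 0,0,0,6,255, 0,0,0,0,255, 0,0,0,0,255, 0,0,0,0,255]';python3 -c "
from rig import bot
print(bot.get_state()['torque'])"
```

```text
time: 76.15
position: [0.6273, 0.2041, 0.1205]
ee_rot: [0.132, 0.991, 0.001, 0.001]
force: [-1.2, -0.2, 9.5]
opening: 0.146
[-0.0362971   0.39892628 -0.23762314]
```

```bash
python3 -m crank '[0,0,0,6,255, 0,0,0,7,255, 0,0,0,7,255, 0,0,0,7,255, 0,0,0,7,255, 0,0,0,0,255, 0,0,0,0,255, 0,0,0,0,255]';python3 -c "
from rig import bot
print(bot.get_state()['torque'])"
```

```text
time: 77.15
position: [0.6267, 0.2039, 0.1203]
ee_rot: [0.416, 0.909, 0.0, 0.0]
force: [-3.6, -0.4, 10.6]
opening: 0.148
[-0.11821263  0.75276516 -0.28968592]
```

```bash
python3 -m crank '[0,0,0,4,255, 0,0,0,4,255, 0,0,0,4,255, 0,0,0,0,255, 0,0,0,0,255, 0,0,0,0,255, 0,0,0,0,255, 0,0,0,0,255]';python3 -c "
from rig import bot
print(bot.get_state()['torque'])"
```

```text
time: 78.15
position: [0.6264, 0.2038, 0.1202]
ee_rot: [0.508, 0.861, 0.0, -0.0]
force: [-5.3, 0.1, 10.2]
opening: 0.149
[-0.22879559  0.87015176 -0.07092123]
```

Now raise under the notches and check that the lugs hold (spring preload should end with a downward pull at about 0.126).

```bash
python3 -m crank '[0,0,-1.5,0,255, 0,0,-1.5,0,255, 0,0,-1.5,0,255, 0,0,-1,0,255, 0,0,0,0,255, 0,0,0,0,255, 0,0,0,0,255, 0,0,0,0,255]';python3 -m crank '[0,0,-1,0,255, 0,0,-1,0,255, 0,0,0,0,255, 0,0,0,0,255, 0,0,0,0,255, 0,0,0,0,255, 0,0,0,0,255, 0,0,0,0,255]'
```

```text
time: 79.15
position: [0.6265, 0.2037, 0.1247]
ee_rot: [0.508, 0.861, -0.0, -0.0]
force: [-3.7, -0.0, 6.5]
opening: 0.15
time: 80.15
position: [0.6264, 0.2037, 0.1261]
ee_rot: [0.508, 0.861, -0.0, -0.0]
force: [-4.7, -0.8, 0.9]
opening: 0.153
```

```bash
python3 -m crank '[0,0,0.5,0,255, 0,0,0,0,120, 0,0,0,0,0, 0,0,0,0,0, 0,0,0,0,0, 0,0,0,0,0, 0,0,0,0,0, 0,0,-10,0,0]';python3 -m crank '[0,0,-20,0,0, 0,0,-30,0,0, 0,0,-30,0,0, 0,0,-15,0,0, 0,0,0,0,0, 0,0,0,0,0, 0,0,0,0,0, 0,0,0,0,0]';python3 - <<'E'
from h import *
an=lambda v:np.degrees(np.arctan2(v[1],v[0]))
# handle-bar pose now vs first look (w2), same tool pose: compare images
s=bot.get_state();print(s['position'],s['force'])
im=snap('wrist','w12.png');b=cv2.imread('pics/w2.png');w=cam('wrist');w2=load('pics/w2.npz')
def bolts(im,c):
    # bright spots inside dark bar
    p=proj('',[.6268,.204,.137],c)[0]; x,y=p.astype(int); g=cv2.cvtColor(im[y-45:y+45,x-30:x+30],cv2.COLOR_BGR2GRAY)
    dark=cv2.morphologyEx((g<50).astype(np.uint8),cv2.MORPH_CLOSE,np.ones((11,11)))
    n,l,st,ce=cv2.connectedComponentsWithStats(dark); k=1+st[1:,4].argmax(); r=cv2.minAreaRect(np.argwhere(l==k)[:,::-1].astype(np.float32))
    return st[k],ce[k]+[x-30,y-45],r
for n,i,c in(('w2',b,w2),('now',cv2.imread('pics/w12.png'),w)):
    st,ce,r=bolts(i,c);print(n,st,ce,r,unproj('',[ce],.137,c))
    bx=cv2.boxPoints(r)
E
```

```text
time: 81.15
position: [0.6264, 0.2036, 0.1356]
ee_rot: [0.508, 0.861, -0.001, -0.001]
force: [-0.7, 0.5, 0.0]
opening: 0.995
time: 82.15
position: [0.6266, 0.2037, 0.2302]
ee_rot: [0.508, 0.861, -0.001, -0.0]
force: [0.0, -0.6, 0.0]
opening: 1.003
[0.62663984 0.20368314 0.23017664] [ 0.01261519 -0.61588615  0.03856636]
w2 [   0    0   46   77 2350] [312.5587234  192.73021277] ((22.5, 38.0), (76.0, 45.0), 90.0) [[0.61788176 0.19330609 0.137     ]]
now [   0    0   46   79 2468] [311.15275527 195.15640194] ((22.5, 39.0), (78.0, 45.0), 90.0) [[0.6197288  0.19309413 0.137     ]]
```

Run:
```python
from h import *
a=cv2.imread('pics/w2.png');b=cv2.imread('pics/w12.png')
T=a[160:245,295:347]; best=[]
for ang in np.arange(-8,8.1,.5):
    M=cv2.getRotationMatrix2D((321,203),ang,1); R=cv2.warpAffine(a,M,(640,400))[160:245,295:347]
    r=cv2.matchTemplate(b[145:260,280:362],R,cv2.TM_CCOEFF_NORMED);_,v,_,l=cv2.minMaxLoc(r);best.append((round(v,4),ang,l[0]-15,l[1]-15))
print(sorted(best)[::-1][:4]); print(bot.get_state()['position'])
# whole-image shift on static background, for reference
r=cv2.matchTemplate(b[80:140,230:400],a[95:125,250:380],cv2.TM_CCOEFF_NORMED);print(cv2.minMaxLoc(r))
```

```text
[(0.9649, np.float64(-1.0), -2, 3), (0.9639, np.float64(-1.5), -2, 3), (0.9635, np.float64(-0.5), -2, 3), (0.9614, np.float64(-2.0), -2, 3)]
[0.62671612 0.20372493 0.23040384]
(0.22996532917022705, 0.9950423240661621, (0, 30), (20, 16))
```

```bash
python3 -c "
from rig import bot
print(bot.close_job(), bot.get_state()['time'])"
```

```text
the job is handed in; nothing more can be done
the job is handed in; nothing more can be done
```

The pot is loaded and locked, and I handed the job in at about 82 s. No verdict was reported.

**What I did**
- **Cover off:** I pressed the cover down at about 9.5 N, turned it 78° anticlockwise and stood it on the mat.
- **Castings:** all three stand on the platen, with their corners about 54 mm from the axis by my layout.
- **Gauge:** I turned the knob about 40° clockwise.
- **Cover back on:** it had been knocked about 30 mm along the mat, so I found it again. I then lowered it over the castings, pressed at about 10 N, turned it clockwise to its original angle and let go.

**Last checks**
- **Lock:** while easing the cover up, the spring force stopped sharply at handle height 0.126 m, which matches the notch.
- **Cover position:** compared with the first picture, the handle is turned about 1° and shifted about 2 mm. That is within tolerance, assuming it was centred to begin with.
- **Gauge:** the pointer read about -17° and the green mark -17.6° to -19°, against a tolerance of 4.6°.
- **Castings:** they were upright when last seen, just before the cover went back on, and can't be seen now.
- **Robot:** the gripper is open, clear of everything, with about zero force on it.

**Checks that disagreed or failed**
- **Casting length:** over the gables they looked and gripped like 33–34 mm, not the stated 40 mm. I allowed for both when spacing them.
- **Held cover:** an attempt to check by colour where the cover sat in the grip gave no usable result.
- **Pot height:** the first image fit put the pot on the bench. Triangulation and the force readings put it on the 7 mm board, and I used that height.

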